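Stand the fallen bottle up against the bench upstand

ROBOT

A 6-joint arm with a two-finger parallel gripper is mounted at the origin on the work surface. World frame = base frame: x ahead of the robot, y to its left, z up, the work surface at z = 0. Lengths are in m, angles in rad, forces in N, time in s.
With the tool pointing down it reaches from about 0.275 to 1 m from the base axis. Payload 8.4 kg.
Tool frame: the origin (TCP) lies on the centre line of the jaws, within the pads' length; the fingertips stand 22 mm ahead of it and the grasp point (between the pads) lies 3 mm ahead of it; z points along the fingers, y is the line along which they close (so a half turn about z gives the same grasp; the last joint's range is limited). The gripper opens to 85 mm and grips with 20 to 120 N. Pads are 22 mm wide; open, the fingers measure 114 mm over their backs; the gripper's body (76 mm by 85 mm) begins 54 mm behind the grasp point. The pads swing forward as they close: fully open they stand 13 mm farther back than shut.
Start: joints at [-1.172, 0.353, 1.633, -0, 1.155, -0.002], TCP at [0.244, -0.575, 0.253] pointing down, gripper open.
Joint ranges: [-2.63, 2.63], [-0.92, 2.1], [0.06, 2.66], [-1.3, 4.44], [0, 2.69], [-3.02, 3.02]. Speed limits (rad/s): [2.22, 2.22, 2.79, 3.14, 3.14, 3.14].

INTERFACE

Orientations are given as a unit quaternion [x, y, z, w].
In Python, from workcell import readout, optics, ticket gives the robot as it stands.
- The arm moves only by the tool step_arm, never from a script. Its argument "deltas" is a list of rows, each a list of 6 numbers: the shift along the tool's x, y, z in m, then the turn, a rotation vector about the tool's x, y, z in rad. In form: [[tx, ty, tz, ax, ay, az], ...]. A call has exactly 10 rows; each row shifts and turns the commanded pose from where the row before left it, along the tool's axes as they then stand; what a row does not reach is not made up. A row lasts 1/10 s, in which the tool goes at most 50 mm and 8.59 degrees, less where a joint would pass 70% of its speed; a pose out of reach is approached as far as the arm can. A call with a gripper value outside its range is refused whole. "hand" is the closure in counts, from 0 (fully open) to 255 (shut), set as the call begins (left out, the last holds). The fingers move at their own pace and stop on an object; "force" is the grip in N (left out, the last holds). Time passes only in rows, so rows that do not move let the fingers close, or fill a call up. It gives the time, the measured TCP pose, the force, the opening and the grip force at its end, in the units of the state.
- readout.get_state(): the state, without advancing time (a new reading comes with each control period).
- optics.camera(name): name is "scene" or "top" or "wrist"; returns the picture (400x640x3 uint8, red, green, blue); there is no depth.
- optics.camera_model(name): a dict with "fx", "fy", "cx", "cy" (pixels), "rvec" (rotation vector, rad) and "tvec" (3), from world to camera coordinates, as OpenCV has them; the wrist camera has in their place "mount" (4x4, takes a point from camera to tool coordinates, whose origin is the TCP and whose axes are the flange's). Camera axes: x right, y down, z forward; pixel columns grow to the right and rows downward; lengths in m; the calibration is good to about 2 mm. A picture is of the moment at which its call begins: read the wrist's pose just before it. camera_model takes no time and is no camera call.
- ticket.sign_off(): hands the job in; it is judged then, once.
The state is a dict: "clock": time; "qpos": joint angles; "joint_vel": joint speeds; "joint_torque": joint torques, N m; "tcp_pos": TCP position; "tool_rot": TCP orientation; "wrist_force": force on the tool from outside, world axes, zero at the start; "ft_torque": the same for the moment, N m; "grip_width": finger opening in m; "finger_force": force on a finger pad.
Only numpy, scipy, OpenCV 4.12 (cv2) and the standard library are available. Lean on these libraries where they do the work, as an engineer would, in place of code of your own. Each camera call takes 0.05 s, during which the arm holds its last target. There are 200 camera calls.

TASK

The square bottle has fallen over with its cap towards the plywood upstand. Lean its cap on the board with the bottle about half tipped up, then push so that the top end slides up along the board, in contact all the way, until the bottle stands on its base on the mat with one side flat against the board; press it home there with roughly 8 newtons for half a second, and let go. Do not press it much harder than that on the board or the mat, do not drop it, and leave the two jars, the spool and the tape measure where they are.

Things in the scene. Friction and masses are not known exactly. Their poses are not given: they have to be found in the camera images.
- bottle: Closed grey plastic bottle, 0.25 to 0.45 kg: square body 52 x 52 mm, 108 mm long, short shoulder, black cap 32 mm across, end 148 mm from the base. Origin: centre of the base; z axis runs to the cap, x and y square to the sides. Starts lying on a side, y level, z pointing at the board within 0.3 rad, base 208 to 238 mm from the board's origin plane. Balance point 60 mm from the base.
- bottle_cap (a point): Centre of the end of the bottle's cap, 148 mm from the base. Held across the body 70 mm from the base with 20 N, the bottle hardly turns between the fingers; with 10 N it turns when the cap is pushed on the board with a few newtons. It may take 20 N against the board, 30 N against the mat.
- upstand: Fixed upright plywood board, 420 mm wide, 140 high, turned up to 0.3 rad. x axis level, square to the board, into it; y along it. Origin: at bench height, mid width. Its flat facing, which looks to bottle and robot, is clamped on threaded rods anywhere from 0 to 20 mm in front of the origin (towards the robot): not measured, to be felt or seen. Bottle flat against it: axis 26 mm before the facing.
- mat: Thin cork mat lying fixed on the bench in front of the board, 240 mm along the board x 290 mm, 3 mm thick; the bottle lies on it. Origin: centre of its underside, 145 mm in front of the board's face. Friction of bottle on board and mat is 0.48 to 0.72, so the cap jams instead of sliding up if pushed while the bottle lies flatter than about 40 degrees above level.
- jar_a: Bystander: white screw jar with black lid, 48 mm across, 58 mm high, standing by the board to the left of the bottle. Origin: centre of its underside.
- jar_b: Bystander: white screw jar with black lid, 54 mm across, 70 mm high, standing by the board to the right of the bottle. Origin: centre of its underside.
- spool: Bystander: bare wooden spool standing on end, 56 mm across, 70 mm high, on the bench to the right of the bottle. Origin: centre of its underside.
- tape_measure: Bystander: black tape measure, 70 x 34 mm, 62 mm high, on the bench to the left of the bottle. Origin: centre of its underside.
Things that resemble listed ones, but are neither listed nor needed, are in the scene too. What is shaped like the bottle but purple is not meant.

How it is judged:
By the outcome, as a careful person would: the job done as asked, in the order asked, and still so for the second after the job is handed in, with the robot touching nothing.
It also fails if it takes over 72 s, if anything falls off the work surface, if the arm or the gripper's body presses on something with over 40 N, if the wrist force passes 120 N, or if a joint passes its speed limit or range.

## Working session

There is one attempt and no reset: what is moved stays moved. The work goes in short steps, Python scripts to look and compute and a tool call to move; the robot and the scene stay as the last step left them, time stands still between calls to the robot, and variables do not carry over. Pictures are saved under pics/ and viewed, at most 10 in all, crops included, and the job is handed in when it is done.

Besides the shell and the picture viewer there is one more tool, called after "Call:" as a command line: name --pt "numbers of a row" for each row, then --argument value for the rest. step_arm: Moves the arm, as the interface text tells. Its arguments: {"type":"object","properties":{"deltas":{"type":"array"},"hand":{"type":"number"},"force":{"type":"number"}},"required":["deltas"]}

```bash
mkdir -p pics; ls
python3 - <<'E'
from workcell import readout, optics
import cv2,numpy as np
s=readout.get_state();print(s)
for n in("scene","top"):
    cv2.imwrite(f"pics/{n}0.png",cv2.cvtColor(optics.camera(n),cv2.COLOR_RGB2BGR));print(n,optics.camera_model(n))
print(optics.camera_model("wrist"))
E
```

```text
pics
{'clock': 0.0, 'qpos': array([-1.17242935e+00,  3.53629797e-01,  1.63413734e+00,  3.17222363e-05,
        1.15521398e+00, -2.40723928e-03]), 'joint_vel': array([ 1.06390411e-03,  1.51674608e-04,  1.68684441e-05,  2.86115977e-04,
       -2.89182385e-04, -1.04451311e-03]), 'joint_torque': array([ 8.66941377e-05, -6.05244470e+01, -3.42063189e+01, -1.94270422e-05,
        9.53689101e-03, -4.44784212e-05]), 'tcp_pos': array([ 0.24366147, -0.57505682,  0.25257176]), 'tool_rot': array([ 9.79990639e-01,  1.99042373e-01, -1.22324171e-04, -6.83521853e-04]), 'wrist_force': array([ 0.22152126, -0.51237538,  0.39823223]), 'ft_torque': array([0.0168321 , 0.02040491, 0.03267091]), 'finger_force': 0.0, 'grip_width': 0.08559519965366902}
scene {'fx': 414.73805406597813, 'fy': 414.73805406597813, 'cx': 310.85538666632283, 'cy': 192.8380708712759, 'rvec': array([ 2.29415737,  0.4174927 , -0.19775929]), 'tvec': array([-0.54867249, -0.09342203,  0.98153818])}
top {'fx': 445.75484062906463, 'fy': 445.75484062906463, 'cx': 320.03894867415653, 'cy': 202.40049309507114, 'rvec': array([ 2.17061625, -2.150586  ,  0.17714051]), 'tvec': array([-0.00981658,  0.56822634,  0.91538587])}
{'fx': 357.10999239638556, 'fy': 357.10999239638556, 'cx': 319.0406481252187, 'cy': 205.9545971531805, 'mount': array([[-2.50851545e-04, -9.58951732e-01, -2.83569238e-01,
         7.24643903e-02],
       [ 9.99999194e-01,  1.12394581e-04, -1.26470813e-03,
         6.68056760e-04],
       [ 1.24466570e-03, -2.83569327e-01,  9.58950931e-01,
        -1.21239656e-01],
       [ 0.00000000e+00,  0.00000000e+00,  0.00000000e+00,
         1.00000000e+00]])}
```

View pics/scene0.png

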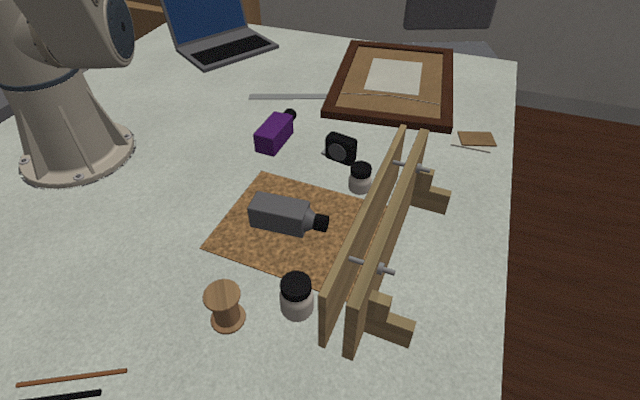

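View pics/top0.png

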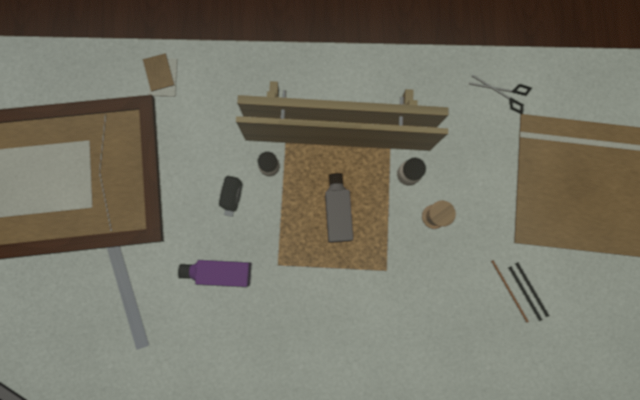

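The scene picture shows the grey bottle on the mat at (285,215) with its cap towards the board, and a purple lookalike at (275,133). In the top picture grey is at (338,210) and purple at (215,272). The grey one fits: it is grey, lies on the mat and points at the board. I'll enlarge it to confirm and to read off its edges.

Run:
```python
import cv2
i=cv2.imread("pics/top0.png")[90:275,230:460]
i=cv2.convertScaleAbs(i,alpha=1.6)
cv2.imwrite("pics/crop1.png",cv2.resize(i,None,fx=3,fy=3,interpolation=cv2.INTER_CUBIC))
```

```text
(no output)
```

View pics/crop1.png

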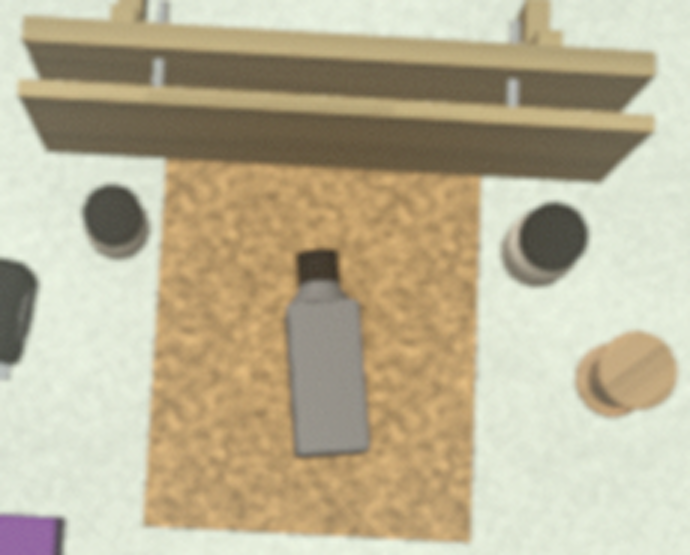

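The crop shows the grey bottle: body from (287,305) to (369,452), cap end at (317,251). The facing's foot runs from (48,150) to (600,181).

```bash
cat > h.py <<'E'
import numpy as np,cv2
from scipy.spatial.transform import Rotation as R
from workcell import optics
def w(n,px,z):
    m=optics.camera_model(n);Rm=cv2.Rodrigues(m["rvec"])[0];c=-Rm.T@m["tvec"]
    d=Rm.T@np.array([(px[0]-m["cx"])/m["fx"],(px[1]-m["cy"])/m["fy"],1]);return c+d*(z-c[2])/d[2]
def cr(u,v,z): return w("top",(230+u/3,90+v/3),z)
E
python3 - <<'E'
from h import *
np.set_printoptions(precision=4,suppress=True)
for k,a in dict(footL=(48,150,0),footR=(600,181,0),topL=(21,95,.14),topR=(652,131,.14),matL=(145,523,.003),matR=(470,541,.003),mat2L=(165,160,.003),mat2R=(481,177,.003),
 b1=(288,306,.055),b2=(360,300,.055),b3=(369,450,.055),b4=(296,455,.055),cap=(317,251,.045),jara=(112,213,.058),jarb=(553,237,.07)).items(): print(k,cr(*a))
E
```

```text
footL [0.7148 0.1635 0.    ]
footR [ 0.6967 -0.2558  0.    ]
topL [0.7118 0.1615 0.14  ]
topR [ 0.6939 -0.2522  0.14  ]
matL [0.4362 0.0844 0.003 ]
matR [ 0.425  -0.1523  0.003 ]
mat2L [0.7075 0.0749 0.003 ]
mat2R [ 0.6977 -0.1643  0.003 ]
b1 [ 0.5885 -0.0166  0.055 ]
b2 [ 0.5934 -0.0675  0.055 ]
b3 [ 0.4877 -0.0736  0.055 ]
b4 [ 0.4838 -0.0228  0.055 ]
cap [ 0.6303 -0.0376  0.045 ]
jara [0.6532 0.1084 0.058 ]
jarb [ 0.6373 -0.202   0.07  ]
```

Call:
step_arm --pt "0.033 -0.0245 0 0 0 0" --pt "0.033 -0.0245 0 0 0 0" --pt "0.033 -0.0245 0 0 0 0" --pt "0.033 -0.0245 0 0 0 0" --pt "0.033 -0.0245 0 0 0 0" --pt "0.033 -0.0245 0 0 0 0" --pt "0.033 -0.0245 0 0 0 0" --pt "0.033 -0.0245 0 0 0 0" --pt "0.033 -0.0245 0 0 0 0" --pt "0.033 -0.0245 0 0 0 0" --hand 0 --force 20

```text
clock: 1.1
tcp_pos: [0.4525, -0.2195, 0.2532]
tool_rot: [0.98, 0.199, -0.0, -0.0]
wrist_force: [1.2, -0.9, 0.5]
grip_width: 0.0852
finger_force: 0.0
```

```bash
cat >> h.py <<'E'
def st():
    from workcell import readout
    s=readout.get_state();np.set_printoptions(precision=4,suppress=True)
    print({k:(np.array(s[k]) if k!="tool_rot" else R.from_quat(s[k]).as_matrix()) for k in("clock","qpos","tcp_pos","tool_rot","wrist_force","grip_width","finger_force")})
    import json;open("log.jsonl","a").write(json.dumps([list(s["qpos"]),list(s["tcp_pos"]),list(s["tool_rot"])])+"\n");return s
E
python3 -c "from h import *;st()"
```

```text
{'clock': array(1.1), 'qpos': array([-0.4546,  0.1627,  1.8896, -0.    ,  1.0895,  0.7155]), 'tcp_pos': array([ 0.4525, -0.2195,  0.2532]), 'tool_rot': array([[ 0.9208,  0.3901, -0.0002],
       [ 0.3901, -0.9208,  0.0001],
       [-0.0001, -0.0001, -1.    ]]), 'wrist_force': array([ 1.1975, -0.9107,  0.4781]), 'grip_width': array(0.0852), 'finger_force': array(0.)}
```

Call:
step_arm --pt "0.033 -0.0245 0 0 0 0" --pt "0.033 -0.0245 0 0 0 0" --pt "0.033 -0.0245 0 0 0 0" --pt "0.033 -0.0245 0 0 0 0" --pt "0.033 -0.0245 0 0 0 0" --pt "0 0 0 0 0 0.068" --pt "0 0 0 0 0 0.068" --pt "0 0 0 0 0 0.068" --pt "0 0 0 0 0 0.068" --pt "0 0 0 0 0 0.068"

```text
clock: 2.1
tcp_pos: [0.556, -0.0439, 0.2529]
tool_rot: [1.0, 0.029, -0.0, -0.0]
wrist_force: [-0.5, -0.6, -0.8]
grip_width: 0.0856
finger_force: 0.0
```

Run:
```python
from h import *
s=st()
cv2.imwrite("pics/w1.png",cv2.cvtColor(optics.camera("wrist"),cv2.COLOR_RGB2BGR))
```

```text
{'clock': array(2.1), 'qpos': array([-0.0814,  0.2497,  1.7788, -0.    ,  1.114 ,  1.4312]), 'tcp_pos': array([ 0.556 , -0.0439,  0.2529]), 'tool_rot': array([[ 0.9983,  0.0581, -0.0008],
       [ 0.0581, -0.9983,  0.0001],
       [-0.0008, -0.0001, -1.    ]]), 'wrist_force': array([-0.4903, -0.5581, -0.764 ]), 'grip_width': array(0.0856), 'finger_force': array(0.)}
```

View pics/w1.png

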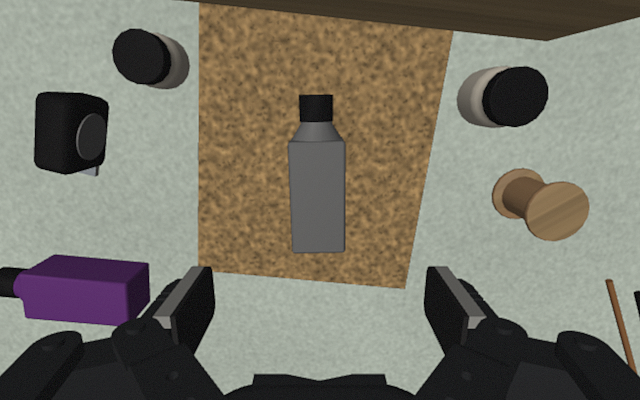

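The wrist picture shows the bottle body from (289,141)-(344,139) down to (292,252)-(344,252), with the cap end at (316,95) and the facing's foot along (200,2)-(548,40).

```bash
cat > k.py <<'E'
from h import *
import json
from scipy.optimize import least_squares
L=[json.loads(l) for l in open("log.jsonl")]
L.append([[-1.17242935,.353629797,1.63413734,3e-5,1.15521398,-.0024],[.24366147,-.57505682,.25257176],None])
def f(q,p):
    s=np.cumsum([q[1],q[2],q[4]])
    return np.array([p[0]*np.sin(s[0])+p[1]*np.sin(s[1])+p[2]*np.sin(s[2])+p[4], p[3]+p[0]*np.cos(s[0])+p[1]*np.cos(s[1])+p[2]*np.cos(s[2])])
def res(p): return np.concatenate([f(q,p)-[np.hypot(*t[:2]),t[2]] for q,t,_ in L]+[1e-3*(p-[.45,.4,.25,.3,0])])
p=least_squares(res,[.45,.4,.25,.3,0],x_scale=.1).x
E
python3 - <<'E'
from k import *
print(p,np.abs(res(p)[:-5]).max())
m=optics.camera_model("wrist");M=m["mount"];q=L[-2]
Rt=R.from_quat(q[2]).as_matrix();t=np.array(q[1])
def ww(u,v,z):
    d=Rt@M[:3,:3]@np.array([(u-m["cx"])/m["fx"],(v-m["cy"])/m["fy"],1]);c=t+Rt@M[:3,3];return c+d*(z-c[2])/d[2]
for a in [(289,141,.055),(344,139,.055),(344,252,.055),(292,252,.055),(316,95,.045),(548,40,0),(200,2,.0)]: print(a,ww(*a))
E
```

```text
[ 0.58838179  0.48344246  0.33821108  0.23459968 -0.02086949] 0.00023357168450510724
(289, 141, 0.055) [ 0.59228357 -0.01525187  0.055     ]
(344, 139, 0.055) [ 0.59684884 -0.06367212  0.055     ]
(344, 252, 0.055) [ 0.48894179 -0.07208663  0.055     ]
(292, 252, 0.055) [ 0.48599468 -0.02177303  0.055     ]
(316, 95, 0.045) [ 0.63257882 -0.03683436  0.045     ]
(548, 40, 0) [ 0.69631799 -0.2558056   0.        ]
(200, 2, 0.0) [0.70972484 0.07646295 0.        ]
```

Call:
step_arm --pt "0 0 0 0 -0.13 0" --pt "0 0 0 0 -0.13 0" --pt "0.007 0 0.0263 0 0 0" --pt "0.007 0 0.0263 0 0 0" --pt "0.007 0 0.0263 0 0 0" --pt "0.007 0 0.0263 0 0 0" --pt "0.007 0 0.0263 0 0 0" --pt "0.007 0 0.0263 0 0 0" --pt "0.007 0 0.0263 0 0 0" --pt "0.007 0 0.0263 0 0 0"

```text
clock: 3.15
tcp_pos: [0.5561, -0.044, 0.0343]
tool_rot: [0.991, 0.031, -0.13, 0.004]
wrist_force: [-0.2, -0.6, 0.5]
grip_width: 0.0854
finger_force: 0.0
```

Run:
```python
from h import *
st()
from k import *
print(p,np.abs(res(p)[:-5]).max())
i=optics.camera("scene")[90:310,180:460]
cv2.imwrite("pics/s2.png",cv2.resize(cv2.cvtColor(i,cv2.COLOR_RGB2BGR),None,fx=2.5,fy=2.5))
```

```text
{'clock': array(3.15), 'qpos': array([-0.0633,  0.6527,  1.7377, -0.0375,  1.0099,  1.4694]), 'tcp_pos': array([ 0.5561, -0.044 ,  0.0343]), 'tool_rot': array([[ 0.9645,  0.0621, -0.2568],
       [ 0.0601, -0.9981, -0.0156],
       [-0.2573, -0.0004, -0.9663]]), 'wrist_force': array([-0.1567, -0.5859,  0.4907]), 'grip_width': array(0.0854), 'finger_force': array(0.)}
[0.5895 0.4541 0.4516 0.3341 0.0054] 0.0008942376339552416
```

View pics/s2.png

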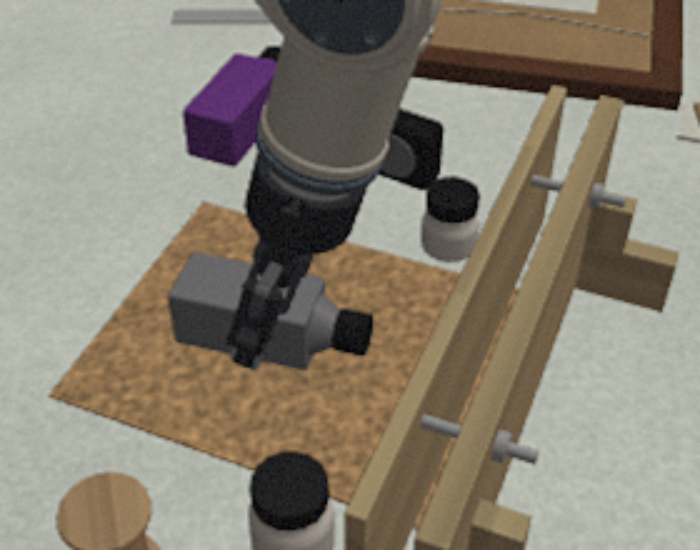

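The fingers straddle the body at about (265,310), clear of the board and jars. Closing the hand.

Call:
step_arm --pt "0 0 0 0 0 0" --pt "0 0 0 0 0 0" --pt "0 0 0 0 0 0" --pt "0 0 0 0 0 0" --pt "0 0 0 0 0 0" --pt "0 0 0 0 0 0" --pt "0 0 0 0 0 0" --pt "0 0 0 0 0 0" --pt "0 0 0 0 0 0" --pt "0 0 0 0 0 0" --hand 255 --force 24

```text
clock: 4.2
tcp_pos: [0.5574, -0.0439, 0.037]
tool_rot: [0.991, 0.03, -0.128, 0.004]
wrist_force: [2.2, 1.8, 6.9]
grip_width: 0.0519
finger_force: 27.6
```

```bash
cat > plan.py <<'E'
from k import *
def Rq(q): return R.from_euler("ZYZYZ",[0]*5) if 0 else R.from_rotvec([0,0,q[0]])*R.from_rotvec([0,q[1]+q[2],0])*R.from_rotvec([0,0,q[3]])*R.from_rotvec([0,q[4],0])*R.from_rotvec([0,0,q[5]+np.pi/2])
def fk(q,p=p):
    r=p[4]+p[0]*np.sin(q[1])+p[1]*np.sin(q[1]+q[2]);z=p[3]+p[0]*np.cos(q[1])+p[1]*np.cos(q[1]+q[2])
    Rm=Rq(q);return np.array([r*np.cos(q[0]),r*np.sin(q[0]),z])+p[2]*Rm.as_matrix()[:,2],Rm
def refit():
    g=lambda p:np.concatenate([fk(q,p)[0]-t for q,t,_ in L]+[1e-4*(p-[.45,.4,.25,.3,0])])
    s=least_squares(g,p,x_scale=.1);return s.x,np.abs(g(s.x)).max()
def ik(t,Rm,q0):
    lo=[-2.63,-.92,.06,-1.3,0,-3.02];hi=[2.63,2.1,2.66,4.44,2.69,3.02]
    def g(q):
        a,b=fk(q);return np.concatenate([(a-t)*5,(Rm.inv()*b).as_rotvec()])
    s=least_squares(g,np.clip(q0,np.array(lo)+1e-3,np.array(hi)-1e-3),bounds=(lo,hi));return s.x,s.cost
def rows(poses):
    o=[]
    for (a,A),(b,B) in zip(poses,poses[1:]): o.append(np.concatenate([A.inv().apply(b-a),(A.inv()*B).as_rotvec()]))
    return np.array(o)
E
python3 - <<'E'
from h import *
st()
import plan
from plan import *
pp,e=refit();print(pp,e)
plan.p[:]=pp; fk.__defaults__=(pp,)
for q,t,o in L[:-1]: print((R.from_quat(o).inv()*Rq(q)).magnitude())
Rg=R.from_quat(L[-2][2]);ps0=.062;ps=-.043
def pose(G,phi): 
    Rm=R.from_rotvec([0,0,ps])*R.from_rotvec([0,-phi,0])*R.from_rotvec([0,0,-ps0])*Rg
    return G-.003*Rm.as_matrix()[:,2],Rm
for G,phi in [((.60,-.04,.15),.87),((.645,-.04,.075),.85),((.66,-.04,.075),1.2),((.678,-.04,.073),1.571)]:
    print(ik(*pose(np.array(G),phi),[-.05,.5,2.4,3.14,.6,1.5-3.14]))
E
```

```text
{'clock': array(4.2), 'qpos': array([-0.0632,  0.6489,  1.736 , -0.0373,  1.0127,  1.4706]), 'tcp_pos': array([ 0.5574, -0.0439,  0.037 ]), 'tool_rot': array([[ 0.9652,  0.0608, -0.2543],
       [ 0.0588, -0.9981, -0.0156],
       [-0.2547,  0.0001, -0.967 ]]), 'wrist_force': array([2.1578, 1.7902, 6.8996]), 'grip_width': array(0.0519), 'finger_force': array(27.6473)}
[0.5636 0.4659 0.403  0.3159 0.0009] 0.004140347855573066
1.9697573821536567e-16
2.1706982600955308e-16
3.468799345412271e-16
2.9534648401987903e-16
(array([-0.0817,  0.1922,  2.3587,  2.3314,  0.031 , -0.7914]), np.float64(8.189469436077838e-26))
(array([-0.0723,  0.4045,  2.3008,  3.0353,  0.1568, -1.489 ]), np.float64(1.049887491739426e-21))
(array([-0.0781,  0.6053,  2.5121,  3.1057,  0.9182, -1.5685]), np.float64(4.922896506089991e-19))
(array([-0.081 ,  1.0521,  2.542 ,  3.1039,  1.7657, -1.5866]), np.float64(3.843417939609672e-20))
```

Call:
step_arm --pt "-0.0025 0 -0.0097 0 0 0" --pt "-0.0064 0 -0.0242 0 0 0" --pt "-0.0064 0 -0.0242 0 0 0" --pt "-0.0064 0 -0.0242 0 0 0" --pt "-0.0064 0 -0.0242 0 0 0" --pt "-0.0064 0 -0.0242 0 0 0" --pt "-0.0064 0 -0.0242 0 0 0" --pt "-0.0193 -0.0012 0.0051 0 0 0" --pt "-0.0193 -0.0012 0.0051 0 0 0" --pt "-0.0193 -0.0012 0.0051 0 0 0"

```text
clock: 5.2
tcp_pos: [0.4954, -0.0441, 0.1964]
tool_rot: [0.991, 0.03, -0.13, 0.004]
wrist_force: [-0.1, -0.5, -4.2]
grip_width: 0.0518
finger_force: 26.7
```

```bash
cat > plan.py <<'E'
from h import *
import json
from scipy.optimize import least_squares
L=[json.loads(l) for l in open("log.jsonl")]
L.append([[-1.17242935,.353629797,1.63413734,3e-5,1.15521398,-.0024],[.24366147,-.57505682,.25257176],None])
Z=lambda a:R.from_rotvec([0,0,a]); Y=lambda a:R.from_rotvec([0,a,0])
def Rq(q): return Z(q[0])*Y(q[1]+q[2])*Z(q[3])*Y(q[4])*Z(q[5]+np.pi/2)
def fk(q,p=None):
    if p is None:p=P
    w=np.array([p[4],p[5],p[3]])+Y(q[1]).apply([0,0,p[0]])+Y(q[1]+q[2]).apply([p[6],0,p[1]])
    Rm=Rq(q);return Z(q[0]).apply(w)+p[2]*Rm.as_matrix()[:,2],Rm
p0=np.array([.58,.47,.35,.28,0,.0014,0])
g=lambda p:np.concatenate([fk(q,p)[0]-t for q,t,_ in L]+[1e-3*(p-p0)])
_s=least_squares(g,p0,x_scale=.1);P=_s.x;err=np.abs(g(P)[:-7])
lo=np.array([-2.63,-.92,.06,-1.3,0,-3.02]);hi=np.array([2.63,2.1,2.66,4.44,2.69,3.02])
def ik(t,Rm,q0):
    def g(q):
        a,b=fk(q);return np.concatenate([(a-t)*5,(Rm.inv()*b).as_rotvec()])
    s=least_squares(g,np.clip(q0,lo+1e-3,hi-1e-3),bounds=(lo,hi));return s.x,s.cost
def rows(poses):
    return np.array([np.concatenate([A.inv().apply(b-a),(A.inv()*B).as_rotvec()]) for (a,A),(b,B) in zip(poses,poses[1:])])
Rg=R.from_quat(json.loads(open("log.jsonl").read().split("\n")[3])[2]);ps0=.061;ps=-.043
def pose(G,phi):
    Rm=Z(ps)*Y(-phi)*Z(-ps0)*Rg
    return np.array(G)-.003*Rm.as_matrix()[:,2],Rm
E
python3 - <<'E'
from h import *
st()
from plan import *
print(P,err.max(),err)
for G,phi in [((.5,-.04,.25),1.3),((.55,-.04,.25),1.3),((.60,-.04,.15),.87),((.645,-.04,.075),.87),((.66,-.04,.075),1.2),((.678,-.04,.073),1.571)]:
    print(ik(*pose(G,phi),[-.05,.5,2.4,3.14,.6,1.5-3.14]))
E
```

```text
{'clock': array(5.2), 'qpos': array([-0.07  ,  0.3558,  1.796 , -0.0356,  1.2478,  1.4556]), 'tcp_pos': array([ 0.4954, -0.0441,  0.1964]), 'tool_rot': array([[ 0.9646,  0.0609, -0.2566],
       [ 0.0588, -0.9981, -0.0159],
       [-0.2571,  0.0002, -0.9664]]), 'wrist_force': array([-0.1417, -0.4618, -4.1622]), 'grip_width': array(0.0518), 'finger_force': array(26.7316)}
[0.5681 0.4943 0.3207 0.294  0.     0.0015 0.0585] 4.403484071269226e-07 [0. 0. 0. 0. 0. 0. 0. 0. 0. 0. 0. 0. 0. 0. 0. 0. 0. 0.]
(array([-0.1328,  0.0129,  2.564 ,  2.9739,  0.4818, -1.467 ]), np.float64(9.974306692426825e-21))
(array([-0.1084,  0.092 ,  2.4741,  3.0165,  0.4691, -1.492 ]), np.float64(2.2427650410888362e-25))
(array([-0.0807,  0.2793,  2.1979,  0.3916,  0.0566,  1.1491]), np.float64(3.843583280599078e-28))
(array([-0.0728,  0.4827,  2.1353,  2.9511,  0.0902, -1.4052]), np.float64(2.012406103191071e-30))
(array([-0.0757,  0.6154,  2.2644,  3.0996,  0.6808, -1.5573]), np.float64(2.7586937112665217e-25))
(array([-0.0766,  0.9007,  2.2826,  3.1084,  1.3551, -1.5721]), np.float64(3.0210619177891454e-31))
```

```bash
cat > cross.py <<'E'
from plan import *
q0,t0,o0=L[-2];q0=np.array(q0);t0=np.array(t0)
t1,R1=pose((.52,-.045,.24),1.2);q1,c=ik(t1,R1,[-.1,.1,2.4,3.0,.5,-1.5])
N=30;poses=[];q=q0;Q=[]
for u in np.linspace(0,1,N+1):
    v=u; Rm=Rq(q0+(q1-q0)*v);t=t0+(t1-t0)*v
    q,c=ik(t,Rm,q);assert c<1e-10;Q.append(q);poses.append((t,Rm))
rw=rows(poses)
E
python3 - <<'E'
from cross import *
print(q1);Q=np.array(Q);print(Q[::5]);print(np.abs(np.diff(Q,axis=0)).max(0))
print(np.linalg.norm(rw[:,:3],axis=1).max(),np.linalg.norm(rw[:,3:],axis=1).max())
for k in range(3):print(json.dumps(np.round(rw[10*k:10*k+10],4).tolist()))
B=Rg.inv()*Z(ps0)  # bottle-lying frame: x=axis
for (t,Rm) in poses[::3]:
    M=Rm*B;print(t+M.apply([.078,0,0]),t-M.apply([.07,0,0]))
E
```

```text
[-0.13553693  0.02244204  2.48022349  2.89450347  0.31031899 -1.38940121]
[[-0.07001321  0.35581222  1.79600716 -0.03563326  1.24781674  1.45558254]
 [-0.31884341  0.32574812  1.86470206  0.38935039  1.18840484  0.79732499]
 [-0.51988204  0.32595025  2.00156287  0.80182322  1.1437135   0.21841598]
 [-0.64039814  0.32178225  2.1909719   1.21730551  1.08061641 -0.2915777 ]
 [-0.63318001  0.28170316  2.38968704  1.68427127  0.97869209 -0.72121058]
 [-0.43090352  0.16758726  2.51523634  2.23270135  0.75016796 -1.01834749]
 [-0.13553693  0.02244204  2.48022349  2.89450347  0.31031899 -1.38940121]]
[0.06327343 0.03182306 0.04095781 0.16271425 0.09471111 0.1377513 ]
0.0016842198076586188 0.11210391868868147
[[0.0003, 0.0001, -0.0017, 0.0882, 0.0343, -0.0601], [0.0004, -0.0001, -0.0016, 0.0831, 0.0423, -0.0561], [0.0005, -0.0002, -0.0016, 0.077, 0.0498, -0.0523], [0.0005, -0.0003, -0.0016, 0.0701, 0.0565, -0.0486], [0.0006, -0.0003, -0.0015, 0.0625, 0.0624, -0.045], [0.0008, -0.0004, -0.0015, 0.0543, 0.0673, -0.0415], [0.0009, -0.0004, -0.0014, 0.0456, 0.0713, -0.0381], [0.001, -0.0005, -0.0
[... 1339 characters left out ...]
014  0.191436  ]
[ 0.57260591 -0.03362432  0.23138204] [ 0.4344832  -0.05379793  0.18219725]
[ 0.56775123 -0.03919954  0.25169469] [ 0.44305317 -0.0489461   0.17257832]
[ 0.55956955 -0.04712105  0.26946062] [ 0.4546089  -0.04198864  0.16524489]
[ 0.54946663 -0.05390696  0.28347103] [ 0.46788884 -0.0360503   0.16128181]
[ 0.53993198 -0.05715847  0.29396693] [ 0.48065878 -0.03328387  0.16047277]
[ 0.53366314 -0.05639429  0.30182937] [ 0.49049787 -0.03412126  0.16202711]
[ 0.53254623 -0.05290133  0.30779096] [ 0.49571342 -0.03740755  0.16528732]
[ 0.5369765  -0.04883485  0.31206106] [ 0.49595074 -0.04120854  0.17006555]
[ 0.54581307 -0.04611044  0.31446253] [ 0.4922337  -0.04380511  0.17652074]
```

Call:
step_arm --pt "0.0003 0.0001 -0.0017 0.0882 0.0343 -0.0601" --pt "0.0004 -0.0001 -0.0016 0.0831 0.0423 -0.0561" --pt "0.0005 -0.0002 -0.0016 0.077 0.0498 -0.0523" --pt "0.0005 -0.0003 -0.0016 0.0701 0.0565 -0.0486" --pt "0.0006 -0.0003 -0.0015 0.0625 0.0624 -0.045" --pt "0.0008 -0.0004 -0.0015 0.0543 0.0673 -0.0415" --pt "0.0009 -0.0004 -0.0014 0.0456 0.0713 -0.0381" --pt "0.001 -0.0005 -0.0013 0.0366 0.0742 -0.0349" --pt "0.0011 -0.0005 -0.0012 0.0273 0.076 -0.0319" --pt "0.0012 -0.0005 -0.0011 0.0179 0.0768 -0.029"

```text
clock: 6.2
tcp_pos: [0.5036, -0.0446, 0.2115]
tool_rot: [0.918, 0.169, 0.173, -0.314]
wrist_force: [0.2, 0.8, -4.3]
grip_width: 0.0518
finger_force: 27.3
```

Call:
step_arm --pt "0.0013 -0.0005 -0.001 0.0086 0.0764 -0.0262" --pt "0.0014 -0.0004 -0.0009 -0.0005 0.075 -0.0237" --pt "0.0014 -0.0004 -0.0008 -0.0093 0.0725 -0.0212" --pt "0.0015 -0.0004 -0.0007 -0.0177 0.0691 -0.019" --pt "0.0016 -0.0003 -0.0006 -0.0254 0.0647 -0.0169" --pt "0.0016 -0.0003 -0.0005 -0.0326 0.0596 -0.015" --pt "0.0016 -0.0002 -0.0004 -0.0389 0.0537 -0.0132" --pt "0.0016 -0.0002 -0.0003 -0.0444 0.0472 -0.0116" --pt "0.0017 -0.0002 -0.0002 -0.049 0.0402 -0.0101" --pt "0.0017 -0.0001 -0.0002 -0.0527 0.0328 -0.0087"

```text
clock: 7.2
tcp_pos: [0.5109, -0.0447, 0.2264]
tool_rot: [0.847, 0.098, 0.474, -0.219]
wrist_force: [0.6, 0.2, -3.7]
grip_width: 0.0518
finger_force: 27.4
```

Call:
step_arm --pt "0.0017 -0.0001 -0.0001 -0.0554 0.0252 -0.0074" --pt "0.0017 -0.0001 -0.0001 -0.0571 0.0174 -0.0063" --pt "0.0017 -0.0001 -0.0001 -0.0578 0.0097 -0.0053" --pt "0.0017 -0.0001 -0.0001 -0.0576 0.0021 -0.0043" --pt "0.0017 -0.0001 -0.0001 -0.0564 -0.0053 -0.0034" --pt "0.0017 -0.0001 -0.0001 -0.0544 -0.0123 -0.0026" --pt "0.0017 0 -0.0001 -0.0515 -0.0189 -0.0019" --pt "0.0017 0 -0.0001 -0.0479 -0.0249 -0.0012" --pt "0.0017 0 -0.0002 -0.0436 -0.0302 -0.0005" --pt "0.0017 0 -0.0002 -0.0387 -0.0349 0.0001"

```text
clock: 8.2
tcp_pos: [0.5179, -0.0443, 0.2417]
tool_rot: [0.891, -0.019, 0.453, 0.01]
wrist_force: [1.9, -1.4, -3.2]
grip_width: 0.0517
finger_force: 27.4
```

Run:
```python
from h import *
st()
i=optics.camera("scene")[20:310,150:470]
cv2.imwrite("pics/s3.png",cv2.resize(cv2.cvtColor(i,cv2.COLOR_RGB2BGR),None,fx=2,fy=2))
```

```text
{'clock': array(8.2), 'qpos': array([-0.1322,  0.0223,  2.4787,  2.9027,  0.3061, -1.3953]), 'tcp_pos': array([ 0.5179, -0.0443,  0.2417]), 'tool_rot': array([[ 0.5889, -0.0435,  0.807 ],
       [-0.0253, -0.9991, -0.0354],
       [ 0.8078,  0.0004, -0.5895]]), 'wrist_force': array([ 1.8973, -1.4287, -3.2334]), 'grip_width': array(0.0517), 'finger_force': array(27.3508)}
```

View pics/s3.png

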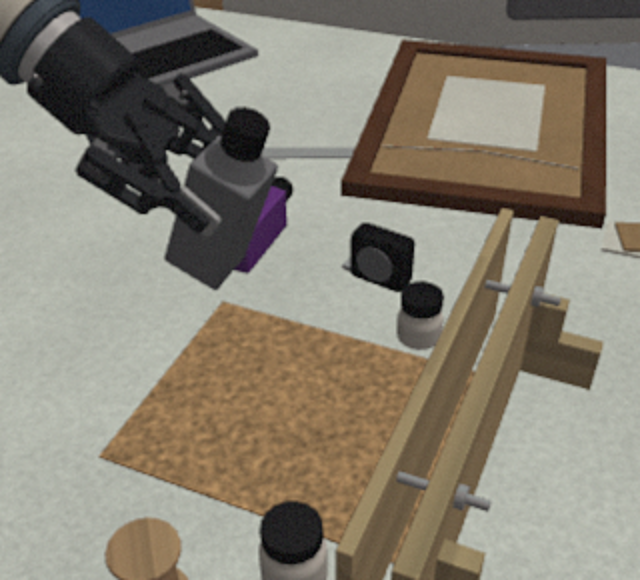

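The flip worked: the bottle is upright-ish in the fingers, cap end near crop (249,122), base corners at (166,260) and (218,288). I'll check these against the prediction and plan the lean.

Run:
```python
from plan import *
q,t,o=L[-2];Rm=R.from_quat(o);M=Rm*Rg.inv()*Z(ps0)  # x=bottle axis, -z = board side n
G=np.array(t)+.003*Rm.as_matrix()[:,2]
m=optics.camera_model("scene")
off=np.array([.070,0,.005])
for n,v in dict(cap=(.148,0,0),capTopL=(.148,0,.016),b1=(0,.026,.026),b2=(0,-.026,.026),b3=(0,-.026,-.026),s2=(.108,-.026,.026),s3=(.108,-.026,-.026)).items():
    X=G+M.apply(np.array(v)-off);u=cv2.projectPoints(X[None],m["rvec"],m["tvec"],np.array([[m["fx"],0,m["cx"]],[0,m["fy"],m["cy"]],[0,0,1]]),None)[0].ravel()
    print(n,X,(u-[150,20])*2)
# lean: face line x at y: 
def G_of(phi,xf,zb,gap=0.,lift=0.):
    a=np.array([np.cos(phi),np.sin(phi)]);n=np.array([np.sin(phi),-np.cos(phi)])
    reach=max(148e-3*a[0]+.016*n[0],.108*a[0]+.026*n[0],.026*n[0])
    b=np.array([xf-gap-reach, zb+.026*np.cos(phi)+lift]);return b+.07*a-.005*n
print(G_of(.9,.7045,.003,.02,.015))
g=G_of(.9,.7045,.003,.02,.015)
t1,R1=pose((g[0],-.042,g[1]),.9);q1,c=ik(t1,R1,[-.08,.4,2.2,3.0,.15,-1.4]);print(q1,c)
Pz=[];N=20;qq=np.array(q)
t0=np.array(t)
sl=(Rm.inv()*R1).as_rotvec();Q=[qq]
for u in np.linspace(0,1,N+1):
    X=(t0+(t1-t0)*u,Rm*R.from_rotvec(sl*u));qq,c=ik(*X,qq);Pz.append(X);Q.append(qq)
print(np.abs(np.diff(Q,axis=0)).max(0),np.array(Q)[::5,3:]);print(np.round(rows(Pz)[[0,5,10,15,19]],4))
```

```text
cap [ 0.55340237 -0.04577922  0.31070475] [248.49888203 120.1517615 ]
capTopL [ 0.53851581 -0.04513084  0.31653313] [229.22973339 108.82213618]
b1 [ 0.47647302 -0.0164844   0.18233151] [192.47767772 226.03804598]
b2 [ 0.47422061 -0.06843559  0.18235781] [160.82440149 259.78374805]
b3 [ 0.52260192 -0.07054281  0.16341559] [214.83329685 291.95363973]
s2 [ 0.51352742 -0.07008887  0.28293733] [187.35886029 161.51026622]
s3 [ 0.56190874 -0.0721961   0.26399511] [248.65985283 197.74324047]
[0.61956456 0.09210279]
[-0.08235416  0.4281758   2.20125285  2.96203656  0.13199116 -1.42412112] 1.2985056036821707e-18
[0.00378962 0.02321867 0.01673357 0.01065759 0.01348624 0.00877248] [[ 2.90267022  0.30606029 -1.39529317]
 [ 2.93951502  0.2898884  -1.42481275]
 [ 2.96769086  0.25529238 -1.44468601]
 [ 2.97926746  0.20647512 -1.44893332]
 [ 2.96885643  0.1454774  -1.43211821]]
[[-0.003  -0.0003  0.0084  0.     -0.0149  0.    ]
 [-0.0024 -0.0003  0.0086  0.     -0.0149  0.    ]
 [-0.0017 -0.0003  0.0087  0.     -0.0149  0.    ]
 [-0.0011 -0.0003  0.0088  0.     -0.0149  0.    ]
 [-0.0006 -0.0003  0.0089  0.     -0.0149  0.    ]]
```

Call:
step_arm --pt "-0.003 -0.0003 0.0084 0 -0.0149 0" --pt "-0.0029 -0.0003 0.0084 0 -0.0149 0" --pt "-0.0028 -0.0003 0.0085 0 -0.0149 0" --pt "-0.0026 -0.0003 0.0085 0 -0.0149 0" --pt "-0.0025 -0.0003 0.0086 0 -0.0149 0" --pt "-0.0024 -0.0003 0.0086 0 -0.0149 0" --pt "-0.0022 -0.0003 0.0086 0 -0.0149 0" --pt "-0.0021 -0.0003 0.0086 0 -0.0149 0" --pt "-0.002 -0.0003 0.0087 0 -0.0149 0" --pt "-0.0018 -0.0003 0.0087 0 -0.0149 0"

```text
clock: 9.25
tcp_pos: [0.5697, -0.044, 0.1676]
tool_rot: [0.922, -0.02, 0.386, 0.008]
wrist_force: [-0.7, -0.5, -3.9]
grip_width: 0.0517
finger_force: 27.3
```

Call:
step_arm --pt "-0.0017 -0.0003 0.0087 0 -0.0149 0" --pt "-0.0016 -0.0003 0.0087 0 -0.0149 0" --pt "-0.0015 -0.0003 0.0088 0 -0.0149 0" --pt "-0.0013 -0.0003 0.0088 0 -0.0149 0" --pt "-0.0012 -0.0003 0.0088 0 -0.0149 0" --pt "-0.0011 -0.0003 0.0088 0 -0.0149 0" --pt "-0.001 -0.0003 0.0088 0 -0.0149 0" --pt "-0.0008 -0.0003 0.0089 0 -0.0149 0" --pt "-0.0007 -0.0003 0.0089 0 -0.0149 0" --pt "-0.0006 -0.0003 0.0089 0 -0.0149 0"

```text
clock: 10.25
tcp_pos: [0.6197, -0.0432, 0.094]
tool_rot: [0.948, -0.021, 0.316, 0.007]
wrist_force: [-0.7, -0.1, -3.8]
grip_width: 0.0515
finger_force: 27.3
```

```bash
cat >> plan.py <<'E'
def G_of(phi,xf,zb,gap=0.,lift=0.):
    a=np.array([np.cos(phi),np.sin(phi)]);n=np.array([np.sin(phi),-np.cos(phi)])
    reach=max(148e-3*a[0]+.016*n[0],.108*a[0]+.026*n[0],.026*n[0])
    b=np.array([xf-gap-reach, zb+.026*np.cos(phi)+lift]);return b+.07*a-.005*n
def now(s):
    Rm=R.from_quat(s["tool_rot"]);M=Rm*Rg.inv()*Z(ps0);G=s["tcp_pos"]+.003*Rm.as_matrix()[:,2]
    a=M.as_matrix()[:,0];print("phi",np.arcsin(a[2]),"head",np.arctan2(a[1],a[0]),"roll",M.as_matrix()[2,1],"G",G);return np.arcsin(a[2]),G,Rm
E
python3 - <<'E'
from plan import *
phi,G,Rm=now(st())
b=lambda x:np.round(Rm.inv().apply(x),4)
print("fwd 1mm",b([.001*np.cos(ps),.001*np.sin(ps),0]),"down 1mm",b([0,0,-.001]))
print("expected at contact",G_of(phi,.7045,.003))
E
```

```text
{'clock': array(10.25), 'qpos': array([-0.0849,  0.4315,  2.1977,  2.9514,  0.1328, -1.4154]), 'tcp_pos': array([ 0.6197, -0.0432,  0.094 ]), 'tool_rot': array([[ 0.7994, -0.0433,  0.5993],
       [-0.0347, -0.9991, -0.0259],
       [ 0.5999, -0.0001, -0.8001]]), 'wrist_force': array([-0.6914, -0.107 , -3.8323]), 'grip_width': array(0.0515), 'finger_force': array(27.2683)}
phi 0.9008947118479489 head -0.04325446361094116 roll 9.450282906700233e-05 G [ 0.6215 -0.0432  0.0916]
fwd 1mm [ 0.0008 -0.      0.0006] down 1mm [-0.0006  0.      0.0008]
expected at contact [0.6396 0.0771]
```

Call:
step_arm --pt "0.0002 0 0.0017 0 0 0" --pt "0.0002 0 0.0017 0 0 0" --pt "0.0002 0 0.0017 0 0 0" --pt "0.0002 0 0.0017 0 0 0" --pt "0.0002 0 0.0017 0 0 0" --pt "0.0002 0 0.0017 0 0 0" --pt "0.0002 0 0.0017 0 0 0" --pt "0.0002 0 0.0017 0 0 0" --pt "0.0002 0 0.0017 0 0 0" --pt "0 0 0 0 0 0"

```text
clock: 11.25
tcp_pos: [0.63, -0.0436, 0.0833]
tool_rot: [0.948, -0.021, 0.317, 0.007]
wrist_force: [0.2, -0.3, -4.2]
grip_width: 0.0518
finger_force: 27.2
```

Call:
step_arm --pt "-0.0002 0 0.0003 0 0 0" --pt "-0.0002 0 0.0003 0 0 0" --pt "-0.0002 0 0.0003 0 0 0" --pt "-0.0002 0 0.0003 0 0 0" --pt "-0.0002 0 0.0003 0 0 0" --pt "-0.0002 0 0.0003 0 0 0" --pt "-0.0002 0 0.0003 0 0 0" --pt "-0.0002 0 0.0003 0 0 0" --pt "0 0 0 0 0 0" --pt "0 0 0 0 0 0"

```text
clock: 12.25
tcp_pos: [0.6301, -0.0436, 0.0806]
tool_rot: [0.948, -0.021, 0.317, 0.007]
wrist_force: [-0.4, 0.1, -3.6]
grip_width: 0.0519
finger_force: 27.3
```

```bash
python3 -c "
from plan import *
now(st())"
```

```text
{'clock': array(12.25), 'qpos': array([-0.084 ,  0.4704,  2.1802,  2.9818,  0.155 , -1.4454]), 'tcp_pos': array([ 0.6301, -0.0436,  0.0806]), 'tool_rot': array([[ 0.7986, -0.0433,  0.6002],
       [-0.0347, -0.9991, -0.0259],
       [ 0.6008, -0.0001, -0.7994]]), 'wrist_force': array([-0.373 ,  0.0873, -3.6439]), 'grip_width': array(0.0519), 'finger_force': array(27.2513)}
phi 0.9020776228199654 head -0.04320906087999955 roll 7.57661157163303e-05 G [ 0.6319 -0.0437  0.0782]
```

Call:
step_arm --pt "0.0005 0 0.0004 0 0 0" --pt "0.0005 0 0.0004 0 0 0" --pt "0.0005 0 0.0004 0 0 0" --pt "0.0005 0 0.0004 0 0 0" --pt "0.0005 0 0.0004 0 0 0" --pt "0.0005 0 0.0004 0 0 0" --pt "0.0005 0 0.0004 0 0 0" --pt "0.0005 0 0.0004 0 0 0" --pt "0.0005 0 0.0004 0 0 0" --pt "0 0 0 0 0 0"

```text
clock: 13.25
tcp_pos: [0.6359, -0.0439, 0.0804]
tool_rot: [0.948, -0.021, 0.317, 0.007]
wrist_force: [-0.6, -0.3, -2.0]
grip_width: 0.0513
finger_force: 27.6
```

Call:
step_arm --pt "0.0003 0 0.0002 0 0 0" --pt "0.0003 0 0.0002 0 0 0" --pt "0.0003 0 0.0002 0 0 0" --pt "0.0003 0 0.0002 0 0 0" --pt "0.0003 0 0.0002 0 0 0" --pt "0.0003 0 0.0002 0 0 0" --pt "0 0 0 0 0 0" --pt "0 0 0 0 0 0" --pt "0 0 0 0 0 0" --pt "0 0 0 0 0 0"

```text
clock: 14.25
tcp_pos: [0.6376, -0.044, 0.0803]
tool_rot: [0.948, -0.021, 0.316, 0.007]
wrist_force: [-4.8, 1.0, 1.0]
grip_width: 0.0517
finger_force: 28.1
```

```bash
python3 -c "
from plan import *
now(st())"
```

```text
{'clock': array(14.25), 'qpos': array([-0.0833,  0.4772,  2.1642,  2.9744,  0.1452, -1.4373]), 'tcp_pos': array([ 0.6376, -0.044 ,  0.0803]), 'tool_rot': array([[ 0.799 , -0.0433,  0.5997],
       [-0.0347, -0.9991, -0.0259],
       [ 0.6003, -0.0001, -0.7998]]), 'wrist_force': array([-4.8469,  0.9557,  0.9794]), 'grip_width': array(0.0517), 'finger_force': array(28.0867)}
phi 0.9014182971378731 head -0.04315723077919704 roll 4.442309102071357e-05 G [ 0.6394 -0.044   0.0779]
```

Both contacts are felt, about 4.5 N on the board and 5 N up, with the bottle at 52°. Planning the slide up.

```bash
cat > slide.py <<'E'
from plan import *
def gen(phi0,G0,phi1,n,xf=.7035):
    P=[]
    b=G_of(phi0,xf,.003)
    for f in np.linspace(phi0,phi1,n+1):
        d=G_of(f,xf,.003)-b
        P.append(pose([G0[0]+d[0]*np.cos(ps),G0[1]+d[0]*np.sin(ps),G0[2]+d[1]],f))
    return P
E
python3 - <<'E'
from slide import *
P=gen(.9014,[.6394,-.044,.0779],1.5708,70);r=rows(P)
q=np.array(L[-2][0]);Q=[]
for X in P: q,c=ik(*X,q);Q.append(q)
print(np.abs(np.diff(Q,axis=0)).max(0),np.array(Q)[::14])
for i in range(0,70,5):print(i,np.round(r[i:i+5].mean(0),4))
for f in (1.,1.2,1.326,1.45,1.571):print(f,G_of(f,.7035,.003))
E
```

```text
[0.00018105 0.008723   0.00450522 0.01380885 0.01842355 0.01394732] [[-0.0831954   0.47731759  2.16412124  2.97467046  0.14527852 -1.43759276]
 [-0.08565984  0.51651627  2.22144291  3.05994146  0.37475544 -1.52503209]
 [-0.08786703  0.58216535  2.26421245  3.08037539  0.61677037 -1.54816714]
 [-0.08964276  0.67201475  2.28885465  3.0886551   0.86496472 -1.55968033]
 [-0.09141129  0.78042657  2.30122522  3.09193903  1.11947752 -1.56744547]
 [-0.09261642  0.90037463  2.29140399  3.09263209  1.36335163 -1.57319073]]
0 [ 0.0004 -0.      0.0002  0.      0.0096  0.    ]
5 [ 0.0004 -0.      0.0002  0.      0.0096  0.    ]
10 [ 0.0004 -0.      0.0003  0.      0.0096  0.    ]
15 [ 0.0004 -0.      0.0004  0.      0.0096  0.    ]
20 [ 0.0004 -0.      0.0004  0.      0.0096  0.    ]
25 [ 0.0003 -0.      0.0005  0.      0.0096  0.    ]
30 [ 0.0003 -0.      0.0005  0.      0.0096  0.    ]
35 [ 0.0003 -0.      0.0006  0.      0.0096  0.    ]
40 [ 0.0002 -0.      0.0006  0.      0.0096  0.    ]
45 [-0.     -0.      0.0003  0.      0.0096  0.    ]
50 [-0.0001 -0.      0.0004  0.      0.0096  0.    ]
55 [-0.0001 -0.      0.0004  0.      0.0096  0.    ]
60 [-0.0002 -0.      0.0004  0.      0.0096  0.    ]
65 [-0.0002  0.      0.0004  0.      0.0096  0.    ]
1.0 [0.64368553 0.07865234]
1.2 [0.65566327 0.07947583]
1.326 [0.66421458 0.07842619]
1.45 [0.66814679 0.0762255 ]
1.571 [0.67248574 0.07299368]
```

Call:
step_arm --pt "0.00044 0 0.0002 0 0.0096 0" --pt "0.00044 0 0.0002 0 0.0096 0" --pt "0.00044 0 0.0002 0 0.0096 0" --pt "0.00044 0 0.0002 0 0.0096 0" --pt "0.00044 0 0.0002 0 0.0096 0" --pt "0.00044 0 0.0002 0 0.0096 0" --pt "0.00044 0 0.0002 0 0.0096 0" --pt "0.00044 0 0.0002 0 0.0096 0" --pt "0.00044 0 0.0002 0 0.0096 0" --pt "0.00044 0 0.0002 0 0.0096 0"

```text
clock: 15.25
tcp_pos: [0.6395, -0.044, 0.0802]
tool_rot: [0.933, -0.02, 0.359, 0.008]
wrist_force: [-21.3, 0.6, 9.8]
grip_width: 0.0515
finger_force: 30.3
```

```bash
cat > nxt.py <<'E'
from slide import *
from workcell import readout
import sys
s=readout.get_state();print("F",s["wrist_force"],"grip",s["finger_force"])
phi,G,Rm=now(s);m=G_of(phi,.7035,.003);print("G-model mm",(G[[0,2]]-m)*1e3)
f=min(phi+.096,1.5708);P=gen(phi,G,f,10);print("->",f);print(np.round(rows(P)[[0,4,9]],5))
b=lambda x:np.round(Rm.inv().apply(x),5)
print("fwd 1mm",b([.001*np.cos(ps),.001*np.sin(ps),0]),"down 1mm",b([0,0,-.001]))
E
python3 nxt.py
```

```text
F [-21.29133937   0.61195716   9.83282812] grip 30.30039131641388
phi 0.9927984433694707 head -0.043482084186169716 roll 0.00011003250627699898 G [ 0.64146103 -0.04412488  0.07799533]
G-model mm [-1.83508921 -0.57053739]
-> 1.0887984433694706
[[ 0.00043 -0.       0.00026  0.       0.0096   0.     ]
 [ 0.00042 -0.       0.00032  0.       0.0096   0.     ]
 [ 0.0004  -0.       0.00038  0.       0.0096   0.     ]]
fwd 1mm [ 0.00074 -0.       0.00067] down 1mm [-0.00067  0.       0.00074]
```

Too much pushing force. I'll back off 2 mm.

Call:
step_arm --pt "-0.0005 0 -0.0005 0 0 0" --pt "-0.0005 0 -0.0005 0 0 0" --pt "-0.0004 0 -0.0003 0 0 0" --pt "0 0 0 0 0 0" --pt "0 0 0 0 0 0" --pt "0 0 0 0 0 0" --pt "0 0 0 0 0 0" --pt "0 0 0 0 0 0" --pt "0 0 0 0 0 0" --pt "0 0 0 0 0 0"

```text
clock: 16.25
tcp_pos: [0.6392, -0.044, 0.0805]
tool_rot: [0.933, -0.02, 0.36, 0.008]
wrist_force: [-7.0, 0.2, -3.1]
grip_width: 0.0517
finger_force: 28.2
```

```bash
python3 nxt.py
python3 - <<'E'
from plan import *
i=optics.camera("scene")[90:280,250:470]
cv2.imwrite("pics/s4.png",cv2.resize(cv2.cvtColor(i,cv2.COLOR_RGB2BGR),None,fx=3,fy=3,interpolation=cv2.INTER_CUBIC))
from workcell import readout
phi,G,Rm=now(readout.get_state());M=Rm*Rg.inv()*Z(ps0);off=np.array([.070,0,.005]);m=optics.camera_model("scene")
for n,v in dict(cap=(.148,0,0),b2=(0,-.026,.026),b3=(0,-.026,-.026),s2=(.108,-.026,.026),s3=(.108,-.026,-.026)).items():
    X=G+M.apply(np.array(v)-off);u=cv2.projectPoints(X[None],m["rvec"],m["tvec"],np.array([[m["fx"],0,m["cx"]],[0,m["fy"],m["cy"]],[0,0,1]]),None)[0].ravel()
    print(n,X,(u-[250,90])*3)
E
```

```text
F [-6.97692071  0.2187114  -3.08579301] grip 28.1820210814476
phi 0.9944513970730364 head -0.04334461926598961 roll 9.504045532092095e-05 G [ 0.64117303 -0.04411095  0.07828427]
G-model mm [-2.21219288 -0.30178666]
-> 1.0904513970730365
[[ 0.00043 -0.       0.00027  0.       0.0096   0.     ]
 [ 0.00042 -0.       0.00032  0.       0.0096   0.     ]
 [ 0.00039 -0.       0.00038  0.       0.0096   0.     ]]
fwd 1mm [ 0.00074 -0.       0.00067] down 1mm [-0.00067  0.       0.00074]
phi 0.9945664511503631 head -0.043275637307881885 roll 7.003883882918116e-05 G [ 0.64122171 -0.04412002  0.0783212 ]
cap [ 0.68787022 -0.04613938  0.14100165] [323.01146468 300.20702354]
b2 [ 0.58440214 -0.06768664  0.03106498] [137.46958719 415.59559428]
b3 [ 0.62796479 -0.06956633  0.00273192] [203.59778426 467.08448693]
s2 [ 0.64319262 -0.07023243  0.12162544] [229.23347027 335.30251737]
s3 [ 0.68675527 -0.07211212  0.09329239] [302.1797684  393.51721905]
```

View pics/s4.png

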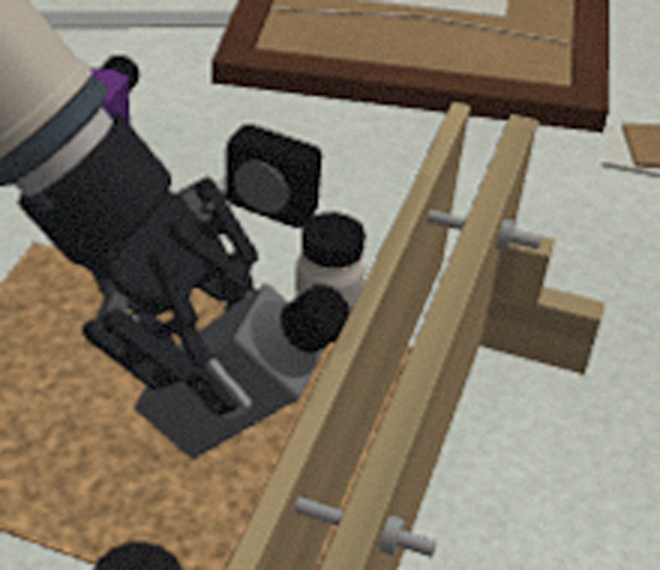

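Run:
```python
from plan import *
from workcell import readout
phi,G,Rm=now(readout.get_state());M=Rm*Rg.inv()*Z(ps0);m=optics.camera_model("scene");K=np.array([[m["fx"],0,m["cx"]],[0,m["fy"],m["cy"]],[0,0,1]])
pts=np.array([(.148,0,0),(0,-.026,.026),(0,-.026,-.026)]);obs=np.array([(315,318),(137,407),(195,457)])/3+[250,90]
def f(v):
    X=G+(M*Y(v[0])).apply(pts-[v[1],0,v[2]])
    return np.append((cv2.projectPoints(X,m["rvec"],m["tvec"],K,None)[0].reshape(-1,2)-obs).ravel(),[(v[1]-.07)*500,(v[2]-.005)*500])
s=least_squares(f,[0,.07,.005],x_scale=[.1,.01,.01]);print(s.x,np.round(s.fun,2))
X=G+(M*Y(s.x[0])).apply(np.array([(.148,0,-.016),(0,0,-.026)])-[s.x[1],0,s.x[2]]);print("cap lower edge, base edge",X)
```

```text
phi 0.9945664511503631 head -0.043275637307881885 roll 7.003883882918116e-05 G [ 0.64122171 -0.04412002  0.0783212 ]
[0.064329   0.07267526 0.00422219] [ 3.48 -3.47 -2.44  1.32 -0.66  2.47  1.34 -0.39]
cap lower edge, base edge [[ 0.70239525 -0.04676578  0.12662804]
 [ 0.62203693 -0.04328599  0.00199085]]
```

```bash
cat > nxt.py <<'E'
from slide import *
from workcell import readout
import sys
D=float(sys.argv[1]);st_=float(sys.argv[2])
s=readout.get_state();print("t",s["clock"],"F",s["wrist_force"],"grip",s["finger_force"])
phi,G,Rm=now(s);phi-=D;m=G_of(phi,.7035,.003);print("bottle phi",phi,"G-model mm",(G[[0,2]]-m)*1e3)
f=min(phi+st_,1.5708);b=G_of(phi,.7035,.003);P=[]
for a in np.linspace(phi,f,11):
    d=G_of(a,.7035,.003)-b;P.append(pose([G[0]+d[0],G[1]+d[0]*np.sin(ps),G[2]+d[1]],a+D))
print("->",f,"dG",d*1e3);print(np.round(rows(P)[[0,4,9]],5))
b=lambda x:np.round(Rm.inv().apply(x),5)
print("fwd 1mm",b([.001*np.cos(ps),.001*np.sin(ps),0]),"up 1mm",b([0,0,.001]))
E
python3 nxt.py .055 .06
```

```text
t 16.3 F [-6.5579591   0.63222634 -3.09374034] grip 28.18293660879135
phi 0.9945664511503631 head -0.043275637307881885 roll 7.003883882918116e-05 G [ 0.64122171 -0.04412002  0.0783212 ]
bottle phi 0.9395664511503631 G-model mm [0.70582506 0.51575697]
-> 0.999566451150363 dG [3.14611786 0.84180214]
[[ 0.00027 -0.       0.00013  0.       0.006    0.     ]
 [ 0.00027 -0.       0.00015  0.       0.006    0.     ]
 [ 0.00026 -0.       0.00018  0.       0.006    0.     ]]
fwd 1mm [ 0.00074 -0.       0.00067] up 1mm [ 0.00067 -0.      -0.00074]
```

Call:
step_arm --pt "0 0 0 0 0 0" --pt "0 0 0 0 0 0" --pt "0.0003 0 0.0001 0 0.006 0" --pt "0.0003 0 0.0001 0 0.006 0" --pt "0.0003 0 0.0001 0 0.006 0" --pt "0.0003 0 0.0001 0 0.006 0" --pt "0.0003 0 0.0001 0 0.006 0" --pt "0.0003 0 0.0001 0 0.006 0" --pt "0.0003 0 0.0001 0 0.006 0" --pt "0.0003 0 0.0001 0 0.006 0" --hand 255 --force 50

```text
clock: 17.3
tcp_pos: [0.6412, -0.0441, 0.0813]
tool_rot: [0.924, -0.02, 0.382, 0.008]
wrist_force: [-6.1, 0.1, -2.7]
grip_width: 0.0512
finger_force: 51.7
```

```bash
python3 nxt.py .055 .08
```

```text
t 17.3 F [-6.1219746   0.0628737  -2.73845961] grip 51.73501968383789
phi 1.0419694362526344 head -0.04320711998838869 roll 6.77876563101032e-05 G [ 0.64332413 -0.04416594  0.07921132]
bottle phi 0.9869694362526343 G-model mm [0.34090888 0.71832019]
-> 1.0669694362526343 dG [4.46933701 0.77509244]
[[ 0.00035 -0.       0.00023  0.       0.008    0.     ]
 [ 0.00034 -0.       0.00027  0.       0.008    0.     ]
 [ 0.00032 -0.       0.00031  0.       0.008    0.     ]]
fwd 1mm [ 0.00071 -0.       0.00071] up 1mm [ 0.00071 -0.      -0.00071]
```

Call:
step_arm --pt "0.00035 0 0.00023 0 0.008 0" --pt "0.00035 0 0.00024 0 0.008 0" --pt "0.00035 0 0.00025 0 0.008 0" --pt "0.00034 0 0.00026 0 0.008 0" --pt "0.00034 0 0.00027 0 0.008 0" --pt "0.00034 0 0.00028 0 0.008 0" --pt "0.00033 0 0.00029 0 0.008 0" --pt "0.00033 0 0.0003 0 0.008 0" --pt "0.00032 0 0.0003 0 0.008 0" --pt "0.00032 0 0.00031 0 0.008 0"

```text
clock: 18.3
tcp_pos: [0.6443, -0.0442, 0.0818]
tool_rot: [0.908, -0.02, 0.418, 0.009]
wrist_force: [-19.8, 0.7, 8.6]
grip_width: 0.051
finger_force: 53.7
```

```bash
python3 nxt.py .055 .08
```

```text
t 18.3 F [-19.7617845    0.68587497   8.6285095 ] grip 53.67239713668823
phi 1.1209059238785197 head -0.0436718855191251 roll 0.00019982151315077468 G [ 0.64658913 -0.04430575  0.07989311]
bottle phi 1.0659059238785198 G-model mm [-0.80159715  0.63212681]
-> 1.1459059238785199 dG [4.82328103 0.2937414 ]
[[ 0.00032 -0.       0.00032  0.       0.008    0.     ]
 [ 0.0003  -0.       0.00036  0.       0.008    0.     ]
 [ 0.00028 -0.       0.0004   0.       0.008    0.     ]]
fwd 1mm [ 0.00065 -0.       0.00076] up 1mm [ 0.00076 -0.      -0.00065]
```

Call:
step_arm --pt "0.0003 0 -0.0005 0 0 0" --pt "0.0003 0 -0.0005 0 0 0" --pt "0.0002 0 -0.0004 0 0 0" --pt "0.0001 0 0.0002 0 0.008 0" --pt "0.0001 0 0.0002 0 0.008 0" --pt "0.0001 0 0.0002 0 0.008 0" --pt "0.0001 0 0.0002 0 0.008 0" --pt "0.0001 0 0.0002 0 0.008 0" --pt "0 0 0 0 0 0" --pt "0 0 0 0 0 0"

```text
clock: 19.3
tcp_pos: [0.6465, -0.0443, 0.0833]
tool_rot: [0.899, -0.019, 0.437, 0.009]
wrist_force: [-6.1, 1.3, -7.2]
grip_width: 0.052
finger_force: 52.1
```

```bash
python3 nxt.py .055 .04;python3 - <<'E'
from plan import *
i=optics.camera("scene")[100:270,270:470]
cv2.imwrite("pics/s5.png",cv2.resize(cv2.cvtColor(i,cv2.COLOR_RGB2BGR),None,fx=3.5,fy=3.5,interpolation=cv2.INTER_CUBIC))
E
```

```text
t 19.3 F [-6.08909859  1.25207424 -7.21960243] grip 52.06236720085144
phi 1.1621247946984714 head -0.043254000182788584 roll 7.297558731451936e-05 G [ 0.64881444 -0.04441838  0.08140669]
bottle phi 1.1071247946984715 G-model mm [-1.0184844   1.93325323]
-> 1.1471247946984715 dG [2.45718608 0.08197276]
[[ 0.00015 -0.       0.00018  0.       0.004    0.     ]
 [ 0.00014 -0.       0.00019  0.       0.004    0.     ]
 [ 0.00014 -0.       0.0002   0.       0.004    0.     ]]
fwd 1mm [ 0.00062 -0.       0.00079] up 1mm [ 0.00079 -0.      -0.00062]
```

View pics/s5.png

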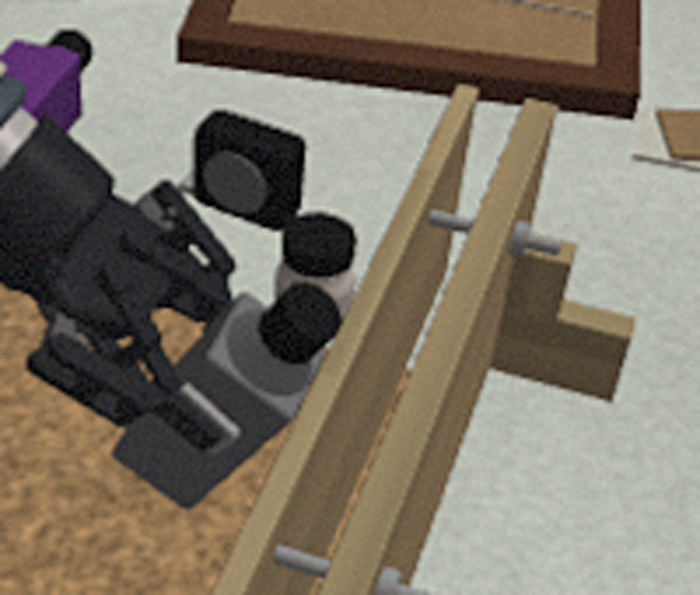

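```bash
cat > fit.py <<'E'
from plan import *
from workcell import readout
def fit(pts,obs):
    phi,G,Rm=now(readout.get_state());M=Rm*Rg.inv()*Z(ps0);m=optics.camera_model("scene");K=np.array([[m["fx"],0,m["cx"]],[0,m["fy"],m["cy"]],[0,0,1]])
    pts=np.array(pts)
    def f(v):
        X=G+(M*Y(v[0])).apply(pts-[v[1],0,v[2]])
        return np.append((cv2.projectPoints(X,m["rvec"],m["tvec"],K,None)[0].reshape(-1,2)-obs).ravel(),[(v[1]-.07)*500,(v[2]-.005)*500])
    s=least_squares(f,[0,.07,.005],x_scale=[.1,.01,.01]);v=s.x;print(v,np.round(s.fun,2))
    print("cap lower edge, base edge",G+(M*Y(v[0])).apply(np.array([(.148,0,-.016),(0,0,-.026)])-[v[1],0,v[2]]))
    print("model s.070/.005, cap edge:")
    for d in (0,.05,.1,.15):print(d,(G+(M*Y(d)).apply(np.array([(.148,0,-.016),(0,0,-.026)])-[.07,0,.005]))[:,[0,2]])
E
python3 - <<'E'
from fit import *
fit([(.148,0,0),(0,-.026,.026),(0,-.026,-.026),(.108,-.026,-.026)],np.array([(300,318),(115,453),(188,506),(292,415)])/3.5+[270,100])
E
```

```text
phi 1.1620153548865095 head -0.04327482222959495 roll 8.021546790659348e-05 G [ 0.64877461 -0.04441303  0.08139828]
[0.08879726 0.07142303 0.00353112] [ 2.51 -3.47 -2.28  1.22 -0.01  2.38 -0.03  0.76  0.71 -0.73]
cap lower edge, base edge [[ 0.70243745 -0.04673143  0.13936743]
 [ 0.64064251 -0.04405623  0.00454076]]
model s.070/.005, cap edge:
0 [[0.69900175 0.14462424]
 [0.64939571 0.00484363]]
0.05 [[0.70209604 0.14203257]
 [0.64557235 0.00490825]]
0.1 [[0.70505705 0.13928934]
 [0.64175699 0.00516405]]
0.15 [[0.70787738 0.13640142]
 [0.63795918 0.00561039]]
```

The cap end is at (300,318) and the base corners at (115,453) and (188,506). The cap has slid about 12 mm up the board, and the bottle has turned about 0.08 rad in the fingers. Continuing with the base just clear of the mat.

```bash
python3 nxt.py .08 .08
```

```text
t 19.35 F [-6.61514663  0.4396752  -8.64890124] grip 52.06622064113617
phi 1.1620153548865095 head -0.04327482222959495 roll 8.021546790659348e-05 G [ 0.64877461 -0.04441303  0.08139828]
bottle phi 1.0820153548865095 G-model mm [0.44053067 2.03881521]
-> 1.1620153548865095 dG [4.89189219 0.19518403]
[[ 0.0003  -0.       0.00035  0.       0.008    0.     ]
 [ 0.00028 -0.       0.00038  0.       0.008    0.     ]
 [ 0.00026 -0.       0.00042  0.       0.008    0.     ]]
fwd 1mm [ 0.00062 -0.       0.00079] up 1mm [ 0.00079 -0.      -0.00062]
```

Call:
step_arm --pt "0.0003 0 0.00035 0 0.008 0" --pt "0.0003 0 0.00036 0 0.008 0" --pt "0.00029 0 0.00037 0 0.008 0" --pt "0.00028 0 0.00038 0 0.008 0" --pt "0.00028 0 0.00038 0 0.008 0" --pt "0.00028 0 0.00039 0 0.008 0" --pt "0.00027 0 0.0004 0 0.008 0" --pt "0.00027 0 0.0004 0 0.008 0" --pt "0 0 0 0 0 0" --pt "0 0 0 0 0 0"

```text
clock: 20.35
tcp_pos: [0.651, -0.0445, 0.0842]
tool_rot: [0.884, -0.019, 0.466, 0.01]
wrist_force: [-5.7, 0.5, -3.9]
grip_width: 0.0518
finger_force: 52.3
```

```bash
python3 nxt.py .08 .08
```

```text
t 20.35 F [-5.72843635  0.52446984 -3.93416762] grip 52.250529527664185
phi 1.2284751914254703 head -0.04327776261623123 roll 5.694677676044632e-05 G [ 0.65350876 -0.04464182  0.0824672 ]
bottle phi 1.1484751914254703 G-model mm [1.13423942 2.91115544]
-> 1.2284751914254703 dG [ 5.1613367  -0.21167033]
[[ 0.00026 -0.       0.00041  0.       0.008    0.     ]
 [ 0.00024 -0.       0.00044  0.       0.008    0.     ]
 [ 0.00021 -0.       0.00048  0.       0.008    0.     ]]
fwd 1mm [ 0.00056 -0.       0.00083] up 1mm [ 0.00083 -0.      -0.00056]
```

Call:
step_arm --pt "0.00018 0 0.00047 0 0.008 0" --pt "0.00018 0 0.00047 0 0.008 0" --pt "0.00017 0 0.00048 0 0.008 0" --pt "0.00017 0 0.00049 0 0.008 0" --pt "0.00016 0 0.0005 0 0.008 0" --pt "0.00016 0 0.0005 0 0.008 0" --pt "0.00015 0 0.00051 0 0.008 0" --pt "0.00014 0 0.00052 0 0.008 0" --pt "0 0 0 0 0 0" --pt "0 0 0 0 0 0"

```text
clock: 21.35
tcp_pos: [0.6557, -0.0448, 0.0837]
tool_rot: [0.868, -0.019, 0.495, 0.011]
wrist_force: [-4.2, 0.9, -4.4]
grip_width: 0.0516
finger_force: 52.2
```

```bash
python3 nxt.py .08 .08
```

```text
t 21.35 F [-4.17378809  0.90534135 -4.38803264] grip 52.23207950592041
phi 1.2941410620067177 head -0.043118725949722846 roll 1.9018111984542285e-06 G [ 0.65830375 -0.0448686   0.08220995]
bottle phi 1.2141410620067177 G-model mm [1.71528547 2.79165904]
-> 1.2941410620067177 dG [ 5.4051846 -0.6127533]
[[ 0.00021 -0.       0.00047  0.       0.008    0.     ]
 [ 0.00018 -0.       0.0005   0.       0.008    0.     ]
 [ 0.00015 -0.       0.00053  0.       0.008    0.     ]]
fwd 1mm [ 0.00051 -0.       0.00086] up 1mm [ 0.00086 -0.      -0.00051]
```

Call:
step_arm --pt "0.00014 0 0.00055 0 0.008 0" --pt "0.00014 0 0.00056 0 0.008 0" --pt "0.00013 0 0.00057 0 0.008 0" --pt "0.00012 0 0.00058 0 0.008 0" --pt "0.00011 0 0.00059 0 0.008 0" --pt "0.0001 0 0.0006 0 0.008 0" --pt "0.0001 0 0.0006 0 0.008 0" --pt "0.0001 0 0.0006 0 0.008 0" --pt "0 0 0 0 0 0" --pt "0 0 0 0 0 0"

```text
clock: 22.35
tcp_pos: [0.6602, -0.0449, 0.0825]
tool_rot: [0.852, -0.018, 0.523, 0.011]
wrist_force: [-7.0, 0.9, -1.2]
grip_width: 0.0513
finger_force: 52.7
```

```bash
python3 nxt.py .08 .08
```

```text
t 22.35 F [-6.9604657   0.85957319 -1.23109115] grip 52.70002841949463
phi 1.3591839231505962 head -0.043020763510812667 roll -9.86766912885323e-06 G [ 0.6628307  -0.04503315  0.08118837]
bottle phi 1.2791839231505961 G-model mm [1.86887007 2.23126061]
-> 1.3591839231505962 dG [ 4.24828287 -1.00743255]
[[ 1.5e-04 -0.0e+00  5.3e-04  0.0e+00  8.0e-03  0.0e+00]
 [ 1.2e-04 -0.0e+00  5.5e-04  0.0e+00  8.0e-03  0.0e+00]
 [-4.0e-05 -0.0e+00  2.7e-04  0.0e+00  8.0e-03  0.0e+00]]
fwd 1mm [ 0.00045 -0.       0.00089] up 1mm [ 0.00089 -0.      -0.00045]
```

```bash
python3 nxt.py .06 .08
```

```text
t 22.35 F [-6.9604657   0.85957319 -1.23109115] grip 52.70002841949463
phi 1.3591839231505962 head -0.043020763510812667 roll -9.86766912885323e-06 G [ 0.6628307  -0.04503315  0.08118837]
bottle phi 1.2991839231505962 G-model mm [0.48706375 2.43776764]
-> 1.3791839231505962 dG [ 3.4869178  -1.12801288]
[[ 1.5e-04 -0.0e+00  5.4e-04  0.0e+00  8.0e-03  0.0e+00]
 [-2.0e-05 -0.0e+00  2.6e-04  0.0e+00  8.0e-03  0.0e+00]
 [-5.0e-05 -0.0e+00  2.8e-04  0.0e+00  8.0e-03  0.0e+00]]
fwd 1mm [ 0.00045 -0.       0.00089] up 1mm [ 0.00089 -0.      -0.00045]
```

Call:
step_arm --pt "0.00015 0 0.0005 0 0.008 0" --pt "0.00015 0 0.0005 0 0.008 0" --pt "0.00014 0 0.0005 0 0.008 0" --pt "0.0001 0 0.0004 0 0.008 0" --pt "0 0 0.0003 0 0.008 0" --pt "0 0 0.0003 0 0.008 0" --pt "0 0 0.0003 0 0.008 0" --pt "0 0 0 0 0 0" --pt "0 0 0 0 0 0" --pt "0 0 0 0 0 0"

```text
clock: 23.35
tcp_pos: [0.662, -0.045, 0.0819]
tool_rot: [0.837, -0.018, 0.547, 0.012]
wrist_force: [-15.8, 1.0, 4.1]
grip_width: 0.0515
finger_force: 54.1
```

```bash
python3 nxt.py .06 .08
```

```text
t 23.35 F [-15.81846845   0.96505257   4.08603034] grip 54.081589579582214
phi 1.4147946805996752 head -0.04336625063332087 roll 3.1683311025605676e-05 G [ 0.66475895 -0.0451242   0.08074267]
bottle phi 1.3547946805996751 G-model mm [-0.31703677  2.72521112]
-> 1.4347946805996752 dG [ 2.55812062 -1.46076985]
[[-4.0e-05 -0.0e+00  2.7e-04  0.0e+00  8.0e-03  0.0e+00]
 [-6.0e-05 -0.0e+00  2.9e-04  0.0e+00  8.0e-03  0.0e+00]
 [-9.0e-05 -0.0e+00  3.1e-04  0.0e+00  8.0e-03  0.0e+00]]
fwd 1mm [ 0.0004  -0.       0.00092] up 1mm [ 0.00092 -0.      -0.0004 ]
```

Call:
step_arm --pt "0 0 -0.0007 0 0 0" --pt "0 0 -0.0006 0 0 0" --pt "0 0 0.0002 0 0.008 0" --pt "0 0 0.0002 0 0.008 0" --pt "0 0 0.0002 0 0.008 0" --pt "0 0 0.0002 0 0.008 0" --pt "0 0 0.0002 0 0.008 0" --pt "0 0 0 0 0 0" --pt "0 0 0 0 0 0" --pt "0 0 0 0 0 0"

```text
clock: 24.35
tcp_pos: [0.6627, -0.045, 0.0816]
tool_rot: [0.826, -0.018, 0.563, 0.012]
wrist_force: [-5.4, -0.0, -3.4]
grip_width: 0.0516
finger_force: 52.6
```

```bash
python3 nxt.py .06 .08;python3 - <<'E'
from plan import *
i=optics.camera("scene")[100:270,270:470]
cv2.imwrite("pics/s6.png",cv2.resize(cv2.cvtColor(i,cv2.COLOR_RGB2BGR),None,fx=3.5,fy=3.5,interpolation=cv2.INTER_CUBIC))
E
```

```text
t 24.35 F [-5.43429039 -0.01558102 -3.37441445] grip 52.645999789237976
phi 1.454546619721265 head -0.042555499054357515 roll -5.815171048213774e-05 G [ 0.6654776  -0.04514749  0.08051777]
bottle phi 1.394546619721265 G-model mm [-0.83977715  3.16669585]
-> 1.474546619721265 dG [ 2.67425832 -1.69592408]
[[-7.0e-05 -0.0e+00  2.9e-04  0.0e+00  8.0e-03  0.0e+00]
 [-9.0e-05 -0.0e+00  3.1e-04  0.0e+00  8.0e-03  0.0e+00]
 [-1.2e-04 -0.0e+00  3.2e-04  0.0e+00  8.0e-03  0.0e+00]]
fwd 1mm [ 0.00037 -0.       0.00093] up 1mm [ 0.00093 -0.      -0.00037]
```

View pics/s6.png

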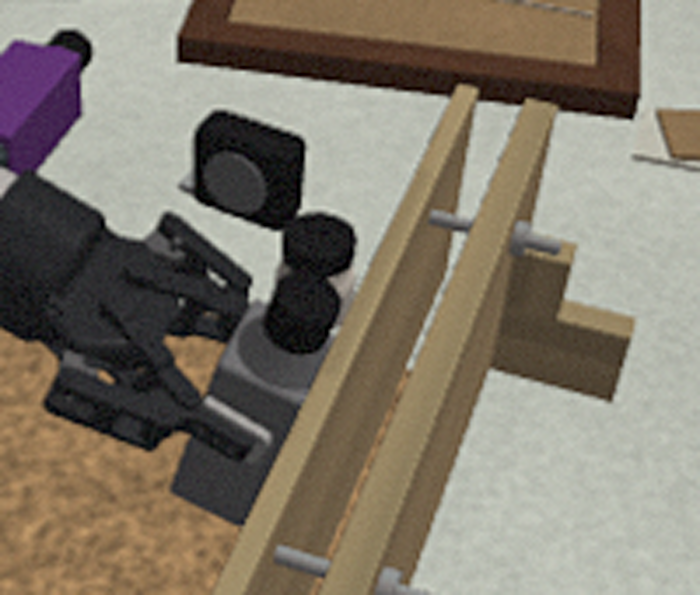

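The cap end is at about (304,298) and the base corners at (173,491) and (243,523). The bottle is nearly upright, with its top on the board.

Run:
```python
from fit import *
fit([(.148,0,0),(0,-.026,.026),(0,-.026,-.026)],np.array([(304,298),(173,491),(243,523)])/3.5+[270,100])
```

```text
phi 1.4545304408590178 head -0.042940641988164316 roll -1.4347913355590436e-05 G [ 0.66547523 -0.04513738  0.08051302]
[0.13297377 0.070338   0.00289519] [ 1.12 -1.65 -3.25 -0.56  2.52  3.23  0.17 -1.05]
cap lower edge, base edge [[ 0.70290853 -0.04674937  0.15111446]
 [ 0.67611756 -0.04559704  0.00522095]]
model s.070/.005, cap edge:
0 [[0.69535409 0.15555033]
 [0.68812459 0.00738948]]
0.05 [[0.69906358 0.15396185]
 [0.68444501 0.00634782]]
0.1 [[0.70268911 0.15218979]
 [0.68071803 0.00549153]]
0.15 [[0.70622162 0.15023857]
 [0.67695294 0.00482275]]
```

```bash
python3 nxt.py .12 .064
```

```text
t 24.4 F [-5.56251052  0.424448   -4.28861862] grip 52.64555275440216
phi 1.4545304408590178 head -0.042940641988164316 roll -1.4347913355590436e-05 G [ 0.66547523 -0.04513738  0.08051302]
bottle phi 1.3345304408590177 G-model mm [1.00881695 2.20141232]
-> 1.3985304408590178 dG [ 1.97865023 -1.03381584]
[[-3.0e-05 -0.0e+00  2.1e-04  0.0e+00  6.4e-03  0.0e+00]
 [-5.0e-05 -0.0e+00  2.2e-04  0.0e+00  6.4e-03  0.0e+00]
 [-7.0e-05 -0.0e+00  2.3e-04  0.0e+00  6.4e-03  0.0e+00]]
fwd 1mm [ 0.00037 -0.       0.00093] up 1mm [ 0.00093 -0.      -0.00037]
```

Call:
step_arm --pt "-4e-05 0 0.00026 0 0.008 0" --pt "-5e-05 0 0.00026 0 0.008 0" --pt "-5e-05 0 0.00027 0 0.008 0" --pt "-6e-05 0 0.00027 0 0.008 0" --pt "-6e-05 0 0.00028 0 0.008 0" --pt "-7e-05 0 0.00028 0 0.008 0" --pt "-8e-05 0 0.00028 0 0.008 0" --pt "-9e-05 0 0.00028 0 0.008 0" --pt "0 0 0 0 0 0" --pt "0 0 0 0 0 0"

```text
clock: 25.4
tcp_pos: [0.6645, -0.0451, 0.0805]
tool_rot: [0.807, -0.017, 0.59, 0.013]
wrist_force: [-6.8, 0.1, -3.2]
grip_width: 0.0517
finger_force: 52.7
```

```bash
python3 nxt.py .12 .08
```

```text
t 25.4 F [-6.81532079  0.11251659 -3.23587542] grip 52.7198052406311
phi 1.5188892322873215 head -0.04268642111125529 roll -2.3377565948504847e-05 G [ 0.66736907 -0.04525555  0.07958511]
bottle phi 1.3988892322873214 G-model mm [0.91248423 2.31397282]
-> 1.4788892322873215 dG [ 2.68669276 -1.72145728]
[[-9.0e-05 -0.0e+00  2.9e-04  0.0e+00  8.0e-03  0.0e+00]
 [-1.1e-04 -0.0e+00  3.0e-04  0.0e+00  8.0e-03  0.0e+00]
 [-1.5e-04 -0.0e+00  3.2e-04  0.0e+00  8.0e-03  0.0e+00]]
fwd 1mm [ 0.0003  -0.       0.00095] up 1mm [ 0.00095 -0.      -0.0003 ]
```

Steady at about 7 N. Continuing.

Call:
step_arm --pt "-9e-05 0 0.00027 0 0.008 0" --pt "-9e-05 0 0.00027 0 0.008 0" --pt "-0.0001 0 0.00028 0 0.008 0" --pt "-0.0001 0 0.00028 0 0.008 0" --pt "-0.00011 0 0.00028 0 0.008 0" --pt "-0.00012 0 0.00028 0 0.008 0" --pt "-0.00013 0 0.00029 0 0.008 0" --pt "-0.00014 0 0.0003 0 0.008 0" --pt "0 0 0 0 0 0" --pt "0 0 0 0 0 0"

```text
clock: 26.4
tcp_pos: [0.6664, -0.0452, 0.0791]
tool_rot: [0.788, -0.017, 0.615, 0.013]
wrist_force: [-7.4, 0.8, -3.3]
grip_width: 0.0514
finger_force: 52.8
```

```bash
python3 nxt.py .12 .08
```

```text
t 26.4 F [-7.37110838  0.78913076 -3.27198112] grip 52.778980135917664
phi 1.5585753415558534 head 3.0904356341389376 roll -9.782325396029412e-05 G [ 0.66930728 -0.04533788  0.07834637]
bottle phi 1.4385753415558535 G-model mm [1.54646989 1.87044077]
-> 1.5185753415558536 dG [ 2.79795174 -1.95323487]
[[-0.00012 -0.       0.00031  0.       0.008    0.     ]
 [-0.00015 -0.       0.00032  0.       0.008    0.     ]
 [-0.00018 -0.       0.00033  0.       0.008    0.     ]]
fwd 1mm [ 0.00024 -0.       0.00097] up 1mm [ 0.00097 -0.      -0.00024]
```

```bash
sed -i 's|print("phi",np.arcsin(a\[2\]),"head".*|ph=np.arctan2(a[2],a[0]*np.cos(ps)+a[1]*np.sin(ps));yy=M.as_matrix()[:,1];print("phi",ph,"head",np.arctan2(-yy[0],yy[1]),"roll",yy[2],"G",G);return ph,G,Rm|' plan.py; python3 nxt.py .12 .08
```

```text
t 26.4 F [-7.37110838  0.78913076 -3.27198112] grip 52.778980135917664
phi 1.5830169055030463 head -0.043152801548431534 roll -9.782325396029412e-05 G [ 0.66930728 -0.04533788  0.07834637]
bottle phi 1.4630169055030464 G-model mm [0.71509508 2.4178497 ]
-> 1.5430169055030465 dG [ 2.86429147 -2.09447273]
[[-0.00014 -0.       0.00031  0.       0.008    0.     ]
 [-0.00017 -0.       0.00032  0.       0.008    0.     ]
 [-0.0002  -0.       0.00033  0.       0.008    0.     ]]
fwd 1mm [ 0.00024 -0.       0.00097] up 1mm [ 0.00097 -0.      -0.00024]
```

Call:
step_arm --pt "-0.00014 0 0.00029 0 0.008 0" --pt "-0.00014 0 0.00029 0 0.008 0" --pt "-0.00015 0 0.00029 0 0.008 0" --pt "-0.00016 0 0.0003 0 0.008 0" --pt "-0.00017 0 0.0003 0 0.008 0" --pt "-0.00017 0 0.0003 0 0.008 0" --pt "-0.00018 0 0.0003 0 0.008 0" --pt "-0.00019 0 0.00031 0 0.008 0" --pt "0 0 0 0 0 0" --pt "0 0 0 0 0 0"

```text
clock: 27.4
tcp_pos: [0.6684, -0.0453, 0.0774]
tool_rot: [0.768, -0.017, 0.64, 0.014]
wrist_force: [-7.5, 0.0, -2.9]
grip_width: 0.0515
finger_force: 53.0
```

```bash
python3 nxt.py .12 .04;python3 - <<'E'
from plan import *
i=optics.camera("scene")[100:270,270:470]
cv2.imwrite("pics/s7.png",cv2.resize(cv2.cvtColor(i,cv2.COLOR_RGB2BGR),None,fx=3.5,fy=3.5,interpolation=cv2.INTER_CUBIC))
E
```

```text
t 27.4 F [-7.47819148  0.02253538 -2.92243086] grip 52.99033284187317
phi 1.647213147666154 head -0.04319505043941433 roll -9.562960184928207e-05 G [ 0.67137243 -0.04545262  0.07682043]
bottle phi 1.5272131476661541 G-model mm [0.49862734 2.53625418]
-> 1.5672131476661542 dG [ 1.49023755 -1.17355017]
[[-0.0001  -0.       0.00016  0.       0.004    0.     ]
 [-0.0001  -0.       0.00017  0.       0.004    0.     ]
 [-0.00011  0.       0.00017  0.       0.004    0.     ]]
fwd 1mm [ 0.00018 -0.       0.00098] up 1mm [ 0.00098 -0.      -0.00018]
```

View pics/s7.png

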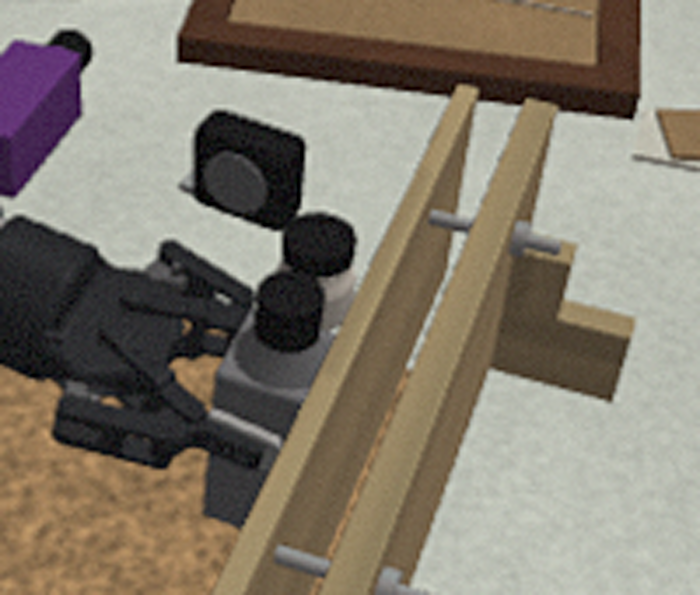

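The bottle is almost upright: cap end (290,290), body left edge from (217,377) to (207,513). I have used all ten pictures, so I finish on force and pose.

Run:
```python
from fit import *
fit([(.148,0,0),(0,-.026,.026),(.108,-.026,.026)],np.array([(290,290),(207,513),(217,377)])/3.5+[270,100])
```

```text
phi 1.6471000660259336 head -0.04312820412044892 roll -2.7494860076922312e-05 G [ 0.67134594 -0.04540226  0.07681014]
[0.09942803 0.0707359  0.00665342] [ 0.52 -0.05 -0.47  1.3  -0.78 -1.44  0.37  0.83]
cap lower edge, base edge [[ 0.6957572  -0.04645361  0.15352978]
 [ 0.70232614 -0.04674118  0.00533813]]
model s.070/.005, cap edge:
0 [[0.68632507 0.156184  ]
 [0.70755804 0.00937694]]
0.05 [[0.6902697  0.15533547]
 [0.70414566 0.00764967]]
0.1 [[0.69416703 0.15429066]
 [0.70065129 0.00609527]]
0.15 [[0.69800732 0.1530522 ]
 [0.69708369 0.00471763]]
```

Call:
step_arm --pt "-0.00018 0 0.00028 0 0.007 0" --pt "-0.00018 0 0.00028 0 0.007 0" --pt "-0.00018 0 0.00028 0 0.007 0" --pt "-0.00018 0 0.00028 0 0.007 0" --pt "-0.0003 0 0 0 0 0" --pt "-0.0003 0 0 0 0 0" --pt "0 0 0 0 0 0" --pt "0 0 0 0 0 0" --pt "0 0 0 0 0 0" --pt "0 0 0 0 0 0"

```text
clock: 28.45
tcp_pos: [0.6694, -0.0453, 0.0765]
tool_rot: [0.759, -0.016, 0.651, 0.014]
wrist_force: [-10.3, 0.5, 0.8]
grip_width: 0.0516
finger_force: 53.2
```

```bash
python3 nxt.py .11 .02
```

```text
t 28.45 F [-10.26323542   0.49264504   0.8085072 ] grip 53.16175639629364
phi 1.676481318693235 head -0.04313690328748531 roll -6.251042793110548e-05 G [ 0.67232373 -0.04545961  0.07602346]
bottle phi 1.566481318693235 G-model mm [-0.01258407  2.89034942]
-> 1.5708 dG [ 0.16342408 -0.13322703]
[[-1.0e-05  0.0e+00  2.0e-05  0.0e+00  4.3e-04  0.0e+00]
 [-1.0e-05  0.0e+00  2.0e-05  0.0e+00  4.3e-04  0.0e+00]
 [-1.0e-05  0.0e+00  2.0e-05  0.0e+00  4.3e-04  0.0e+00]]
fwd 1mm [ 0.00015 -0.       0.00099] up 1mm [ 0.00099 -0.      -0.00015]
```

Call:
step_arm --pt "-0.0001 0 -0.0004 0 0 0" --pt "-0.0003 0 0 0 0 0" --pt "-0.0003 0 0.0001 0 0 0" --pt "0 0 0 0 0 0" --pt "0 0 0 0 0 0" --pt "0 0 0 0 0 0" --pt "0 0 0 0 0 0" --pt "0 0 0 0 0 0" --pt "0 0 0 0 0 0" --pt "0 0 0 0 0 0"

```text
clock: 29.45
tcp_pos: [0.6694, -0.0453, 0.0764]
tool_rot: [0.758, -0.016, 0.652, 0.014]
wrist_force: [-8.4, 1.2, 1.3]
grip_width: 0.0515
finger_force: 53.0
```

```bash
python3 nxt.py .11 .02; python3 -c "
from workcell import readout;print(readout.get_state()['ft_torque'])"
```

```text
t 29.45 F [-8.43447113  1.16922719  1.30649444] grip 52.987282276153564
phi 1.678143931929537 head -0.043132945984452525 roll -0.00012936701320559463 G [ 0.67236374 -0.04547645  0.07596386]
bottle phi 1.568143931929537 G-model mm [-0.03557709  2.88188626]
-> 1.5708 dG [ 0.10042472 -0.08209178]
[[-1.0e-05  0.0e+00  1.0e-05  0.0e+00  2.7e-04  0.0e+00]
 [-1.0e-05  0.0e+00  1.0e-05  0.0e+00  2.7e-04  0.0e+00]
 [-1.0e-05  0.0e+00  1.0e-05  0.0e+00  2.7e-04  0.0e+00]]
fwd 1mm [ 0.00015 -0.       0.00099] up 1mm [ 0.00099 -0.      -0.00015]
[0.04542481 0.42235929 0.05569708]
```

Call:
step_arm --pt "-0.0001 0 -0.0004 0 0 0" --pt "-0.0003 0 0 0 0 0" --pt "-0.0003 0 0.0001 0 0 0" --pt "-0.0002 0 0 0 0 0" --pt "0 0 0 0 0 0" --pt "0 0 0 0 0 0" --pt "0 0 0 0 0 0" --pt "0 0 0 0 0 0" --pt "0 0 0 0 0 0" --pt "0 0 0 0 0 0"

```text
clock: 30.45
tcp_pos: [0.6694, -0.0454, 0.0764]
tool_rot: [0.757, -0.016, 0.653, 0.014]
wrist_force: [-6.9, -0.0, 7.6]
grip_width: 0.0517
finger_force: 52.9
```

```bash
python3 nxt.py .11 .02; python3 -c "
from workcell import readout;print(readout.get_state()['ft_torque'])"
```

```text
t 30.45 F [-6.89469935 -0.01645919  7.60951448] grip 52.90722191333771
phi 1.6798479293396409 head -0.043120341244098935 roll -0.00012628325011720953 G [ 0.67233202 -0.04548083  0.07593435]
bottle phi 1.5698479293396408 G-model mm [-0.13195103  2.90497723]
-> 1.5708 dG [ 0.03576803 -0.02948271]
[[-0.      0.      0.      0.      0.0001  0.    ]
 [-0.      0.      0.      0.      0.0001  0.    ]
 [-0.      0.      0.      0.      0.0001  0.    ]]
fwd 1mm [ 0.00015 -0.       0.00099] up 1mm [ 0.00099 -0.      -0.00015]
[-0.03068968 -0.37710238  0.00586313]
```

Call:
step_arm --pt "0.0004 0 0 0 0 0" --pt "0.0004 0 0 0 0 0" --pt "0 0 0.0002 0 0 0" --pt "0 0 0.0002 0 0 0" --pt "0 0 0 0 0 0" --pt "0 0 0 0 0 0" --pt "0 0 0 0 0 0" --pt "0 0 0 0 0 0" --pt "0 0 0 0 0 0" --pt "0 0 0 0 0 0" --hand 255 --force 20

```text
clock: 31.45
tcp_pos: [0.6694, -0.0453, 0.0764]
tool_rot: [0.758, -0.016, 0.652, 0.014]
wrist_force: [-7.9, 1.0, 7.2]
grip_width: 0.0513
finger_force: 53.1
```

```bash
cat > edge.py <<'E'
from plan import *
from workcell import readout
s=readout.get_state();print(s["ft_torque"]);phi,G,Rm=now(s)
img=cv2.GaussianBlur(cv2.cvtColor(optics.camera("scene"),cv2.COLOR_RGB2GRAY),(0,0),.8).astype(float)
m=optics.camera_model("scene");K=np.array([[m["fx"],0,m["cx"]],[0,m["fy"],m["cy"]],[0,0,1]])
# robot-side vertical edge silhouette (y -.026, back side); try tilts/offsets, score gradient across edge
def proj(X):return cv2.projectPoints(np.asarray(X,float),m["rvec"],m["tvec"],K,None)[0].reshape(-1,2)
M0=Z(ps)
from scipy.ndimage import map_coordinates as mc
best=[]
base=np.array([G[0]-.672+.6775,G[1],.003])
zs=np.r_[np.linspace(.004,.045,25),np.linspace(.096,.106,8)]
for e in np.linspace(-.08,.08,33):
    for dx in np.linspace(-.006,.006,25):
        X=np.array([[-.026+dx-e*(z-.05),-.026,z-.003] for z in zs]);p=proj(base+M0.apply(X))
        h=mc(img,[p[:,1],p[:,0]+1.5],order=1)-mc(img,[p[:,1],p[:,0]-1.5],order=1)
        best.append((abs(h).clip(0,40).mean(),e,dx))
best.sort(reverse=True);print("tilt(+ = leaning to robot), dx:",np.round(best[:8],4))
E
python3 edge.py; python3 nxt.py .11 .02
```

```text
[ 7.78831452e-05 -4.82372491e-01  4.40457818e-02]
phi 1.6777425155787737 head -0.04314616239030792 roll -9.807554670240512e-05 G [ 0.67237403 -0.04547335  0.07593694]
tilt(+ = leaning to robot), dx: [[3.88047e+01 3.00000e-02 0.00000e+00]
 [3.87508e+01 2.50000e-02 0.00000e+00]
 [3.87419e+01 3.50000e-02 0.00000e+00]
 [3.87111e+01 1.00000e-02 5.00000e-04]
 [3.86994e+01 2.00000e-02 0.00000e+00]
 [3.86933e+01 1.50000e-02 5.00000e-04]
 [3.86624e+01 5.00000e-03 5.00000e-04]
 [3.86523e+01 1.50000e-02 0.00000e+00]]
t 31.5 F [-7.62031788  0.56366858  7.53896671] grip 53.07111382484436
phi 1.6777279885862773 head -0.043119811800743146 roll -0.00010394414021785633 G [ 0.67236078 -0.04546542  0.07593986]
bottle phi 1.5677279885862772 G-model mm [-0.02276811  2.84507508]
-> 1.5708 dG [ 0.11619362 -0.09490269]
[[-1.0e-05  0.0e+00  1.0e-05  0.0e+00  3.1e-04  0.0e+00]
 [-1.0e-05  0.0e+00  1.0e-05  0.0e+00  3.1e-04  0.0e+00]
 [-1.0e-05  0.0e+00  1.0e-05  0.0e+00  3.1e-04  0.0e+00]]
fwd 1mm [ 0.00015 -0.       0.00099] up 1mm [ 0.00099 -0.      -0.00015]
```

Call:
step_arm --pt "0.0004 0 0 0 0 0" --pt "0.0004 0 0 0 0 0" --pt "0.0002 0 0 0 0 0" --pt "0 0 0 0 0 0" --pt "0 0 0 0 0 0" --pt "0 0 0 0 0 0" --pt "0 0 0 0 0 0" --pt "0 0 0 0 0 0" --pt "0 0 0 0 0 0" --pt "0 0 0 0 0 0"

```text
clock: 32.5
tcp_pos: [0.6694, -0.0453, 0.0764]
tool_rot: [0.759, -0.016, 0.651, 0.014]
wrist_force: [-5.6, 1.0, 2.0]
grip_width: 0.0514
finger_force: 52.8
```

```bash
python3 edge.py; python3 nxt.py .11 .02|head -3
```

```text
[-0.00696528 -0.00726145  0.04601732]
phi 1.6755341752406252 head -0.04314756851197379 roll -8.401561008584274e-05 G [ 0.67237049 -0.04547568  0.07594678]
tilt(+ = leaning to robot), dx: [[3.87751e+01 2.00000e-02 5.00000e-04]
 [3.87732e+01 3.50000e-02 0.00000e+00]
 [3.87622e+01 2.50000e-02 5.00000e-04]
 [3.87563e+01 3.00000e-02 0.00000e+00]
 [3.87045e+01 5.00000e-03 1.00000e-03]
 [3.87044e+01 1.50000e-02 5.00000e-04]
 [3.86870e+01 2.50000e-02 0.00000e+00]
 [3.86535e+01 0.00000e+00 1.00000e-03]]
t 32.55 F [-6.5487371   0.67152986  2.33321663] grip 52.839800119400024
phi 1.6755481012246918 head -0.043078023967762065 roll -0.00011335618486332452 G [ 0.67237822 -0.04544156  0.07595804]
bottle phi 1.5655481012246917 G-model mm [0.07722013 2.79630901]
```

Call:
step_arm --pt "0 0 0 0 0 0" --pt "0 0 0 0 0 0" --pt "0 0 0 0 0 0" --pt "0 0 0 0 0 0" --pt "0 0 0 0 0 0" --pt "0 0 0 0 0 0" --pt "0 0 0 0 0 0" --pt "0 0 0 0 0 0" --pt "0 0 0 0 0 0" --pt "0 0 0 0 0 0" --hand 70 --force 20

```text
clock: 33.55
tcp_pos: [0.6692, -0.0453, 0.076]
tool_rot: [0.759, -0.016, 0.65, 0.014]
wrist_force: [0.1, -0.3, 0.1]
grip_width: 0.0619
finger_force: 0.0
```

```bash
python3 edge.py; python3 nxt.py .11 .02|head -3
```

```text
[-0.02094261  0.44625884  0.02656731]
phi 1.674060205641293 head -0.04314017505365596 roll -4.73880131931885e-05 G [ 0.67217838 -0.04545658  0.0755093 ]
tilt(+ = leaning to robot), dx: [[ 3.93001e+01 -1.50000e-02 -1.00000e-03]
 [ 3.92984e+01 -2.50000e-02 -5.00000e-04]
 [ 3.92962e+01 -5.00000e-03 -1.50000e-03]
 [ 3.92953e+01  1.00000e-02 -2.00000e-03]
 [ 3.92936e+01  0.00000e+00 -1.50000e-03]
 [ 3.92918e+01 -1.00000e-02 -1.00000e-03]
 [ 3.92901e+01 -2.00000e-02 -5.00000e-04]
 [ 3.92867e+01  1.50000e-02 -2.00000e-03]]
t 33.6 F [ 0.05332922 -0.22122327  0.15514694] grip 0.0
phi 1.6740848869318845 head -0.04313458009311866 roll -7.549771169759051e-05 G [ 0.67218515 -0.04545666  0.07552242]
bottle phi 1.5640848869318844 G-model mm [-0.06051527  2.31594624]
```

Call:
step_arm --pt "0 0 0 0 0 0" --pt "0 0 0 0 0 0" --pt "0 0 0 0 0 0" --pt "0 0 0 0 0 0" --pt "0 0 0 0 0 0" --pt "0 0 0 0 0 0" --pt "0 0 0 0 0 0" --pt "0 0 0 0 0 0" --pt "0 0 0 0 0 0" --pt "0 0 0 0 0 0" --hand 255 --force 20

```text
clock: 34.6
tcp_pos: [0.6692, -0.0453, 0.076]
tool_rot: [0.759, -0.016, 0.65, 0.014]
wrist_force: [-0.6, 0.8, 1.3]
grip_width: 0.0517
finger_force: 26.8
```

Call:
step_arm --pt "0 0 0.0003 0 0 0" --pt "0 0 0.0003 0 0 0" --pt "0 0 0.0003 0 0 0" --pt "0 0 0.0003 0 0 0" --pt "0 0 0.0002 0 0 0" --pt "0 0 0 0 0 0" --pt "0 0 0 0 0 0" --pt "0 0 0 0 0 0" --pt "0 0 0 0 0 0" --pt "0 0 0 0 0 0"

```text
clock: 35.6
tcp_pos: [0.6706, -0.0454, 0.076]
tool_rot: [0.759, -0.016, 0.651, 0.014]
wrist_force: [-4.8, 1.5, 4.8]
grip_width: 0.0518
finger_force: 27.3
```

```bash
python3 edge.py; python3 nxt.py .11 .02|head -3
```

```text
[-0.01993905 -0.01265506 -0.04422259]
phi 1.6745614837287408 head -0.04312741216107232 roll -3.1677020553677604e-05 G [ 0.67356634 -0.04550439  0.07553569]
tilt(+ = leaning to robot), dx: [[ 3.92980e+01  3.00000e-02 -5.00000e-04]
 [ 3.92941e+01  2.00000e-02  0.00000e+00]
 [ 3.92908e+01  5.00000e-03  5.00000e-04]
 [ 3.92906e+01  1.00000e-02  5.00000e-04]
 [ 3.92870e+01  3.50000e-02 -5.00000e-04]
 [ 3.92859e+01  1.50000e-02  0.00000e+00]
 [ 3.92844e+01  2.50000e-02  0.00000e+00]
 [ 3.92810e+01  2.50000e-02 -5.00000e-04]]
t 35.65 F [-4.56364358  0.94479214  5.17417982] grip 27.30352520942688
phi 1.6745476667704258 head -0.04315442254372992 roll -5.6207433812547475e-05 G [ 0.67356577 -0.04552556  0.07551492]
bottle phi 1.5645476667704257 G-model mm [1.30260852 2.32257842]
```

Call:
step_arm --pt "0 0 0.0002 0 0 0" --pt "0 0 0.0002 0 0 0" --pt "0 0 0.0002 0 0 0" --pt "0 0 0.0002 0 0 0" --pt "0 0 0 0 0 0" --pt "0 0 0 0 0 0" --pt "0 0 0 0 0 0" --pt "0 0 0 0 0 0" --pt "0 0 0 0 0 0" --pt "0 0 0 0 0 0"

```text
clock: 36.65
tcp_pos: [0.6707, -0.0454, 0.076]
tool_rot: [0.759, -0.016, 0.65, 0.014]
wrist_force: [-12.4, 0.0, 7.3]
grip_width: 0.0519
finger_force: 28.3
```

```bash
python3 nxt.py .11 .02|head -3
```

```text
t 36.65 F [-12.43994925   0.02847667   7.27808431] grip 28.272178173065186
phi 1.6741348085278418 head -0.04317910807564138 roll 6.707331578818115e-06 G [ 0.67361617 -0.04550299  0.0755093 ]
bottle phi 1.5641348085278417 G-model mm [1.36861352 2.3043472 ]
```

Call:
step_arm --pt "0.0003 0 -0.0003 0 0 0" --pt "0 0 0 0 0 0" --pt "0 0 0 0 0 0" --pt "0 0 0 0 0 0" --pt "0 0 0 0 0 0" --pt "0 0 0 0 0 0" --pt "0 0 0 0 0 0" --pt "0 0 0 0 0 0" --pt "0 0 0 0 0 0" --pt "0 0 0 0 0 0"

```text
clock: 37.65
tcp_pos: [0.6706, -0.0454, 0.076]
tool_rot: [0.759, -0.016, 0.65, 0.014]
wrist_force: [-9.0, 0.9, 5.4]
grip_width: 0.0515
finger_force: 27.8
```

```bash
python3 nxt.py .11 .02|head -3; python3 edge.py
```

```text
t 37.65 F [-8.97050451  0.89229911  5.39100148] grip 27.84319907426834
phi 1.6736436668166372 head -0.04319234065348328 roll -3.5165551939747575e-05 G [ 0.6735907  -0.04551534  0.07552929]
bottle phi 1.5636436668166371 G-model mm [1.36170163 2.30934782]
[ 0.01407139 -0.04013873  0.00575304]
phi 1.6736436668166372 head -0.04319234065348328 roll -3.5165551939747575e-05 G [ 0.6735907  -0.04551534  0.07552929]
tilt(+ = leaning to robot), dx: [[ 3.91241e+01  3.00000e-02  0.00000e+00]
 [ 3.91213e+01  3.50000e-02  0.00000e+00]
 [ 3.91199e+01  3.00000e-02 -5.00000e-04]
 [ 3.91190e+01  3.50000e-02 -5.00000e-04]
 [ 3.91186e+01  2.50000e-02  0.00000e+00]
 [ 3.91184e+01  1.50000e-02  5.00000e-04]
 [ 3.91181e+01  2.00000e-02  0.00000e+00]
 [ 3.91167e+01  1.00000e-02  5.00000e-04]]
```

Call:
step_arm --pt "0 0 0 0 0 0" --pt "0 0 0 0 0 0" --pt "0 0 0 0 0 0" --pt "0 0 0 0 0 0" --pt "0 0 0 0 0 0" --pt "0 0 0 0 0 0" --pt "0 0 0 0 0 0" --pt "0 0 0 0 0 0" --pt "0 0 0 0 0 0" --pt "0 0 0 0 0 0" --hand 30

```text
clock: 38.7
tcp_pos: [0.6711, -0.0454, 0.076]
tool_rot: [0.759, -0.016, 0.65, 0.014]
wrist_force: [0.9, -0.3, 0.4]
grip_width: 0.0756
finger_force: 0.0
```

Call:
step_arm --pt "0 0 -0.004 0 0 0" --pt "0 0 -0.01 0 0 0" --pt "0 0 -0.014 0 0 0" --pt "0 0 -0.016 0 0 0" --pt "0 0 -0.016 0 0 0" --pt "0 0 -0.016 0 0 0" --pt "0 0 -0.016 0 0 0" --pt "0 0 -0.01 0 0 0" --pt "0 0 0 0 0 0" --pt "0 0 0 0 0 0"

```text
clock: 39.7
tcp_pos: [0.5706, -0.0411, 0.0915]
tool_rot: [0.759, -0.016, 0.65, 0.014]
wrist_force: [0.4, 0.3, 0.1]
grip_width: 0.0755
finger_force: 0.0
```

Run:
```python
from plan import *
from workcell import readout
from scipy.ndimage import map_coordinates as mc
s=readout.get_state();print(s["clock"],s["tcp_pos"],s["wrist_force"],s["qpos"])
img=cv2.GaussianBlur(cv2.cvtColor(optics.camera("scene"),cv2.COLOR_RGB2GRAY),(0,0),.8).astype(float)
m=optics.camera_model("scene");K=np.array([[m["fx"],0,m["cx"]],[0,m["fy"],m["cy"]],[0,0,1]])
zs=np.linspace(.006,.104,60)
for ysd in (-.026,):
  r=[]
  for e in np.linspace(-.1,.1,41):
    for dx in np.linspace(-.008,.008,33):
        X=np.array([.6776,-.0455,0])+Z(ps).apply([[-.026+dx-e*(z-.055),ysd,z] for z in zs])
        p=cv2.projectPoints(X,m["rvec"],m["tvec"],K,None)[0].reshape(-1,2)
        h=mc(img,[p[:,1],p[:,0]+1.2],order=1)-mc(img,[p[:,1],p[:,0]-1.2],order=1)
        r.append((abs(h).clip(0,60).mean(),e,dx))
  r.sort(reverse=True);print(np.round(r[:5],4))
```

```text
39.7 [ 0.57062385 -0.04111405  0.09146441] [0.37537777 0.28465328 0.14737313] [-0.11329792  1.04497818  2.47244685  3.07071531  1.79122258 -1.59701115]
[[ 5.23509e+01  5.00000e-03  5.00000e-04]
 [ 5.22560e+01  1.00000e-02  5.00000e-04]
 [ 5.22363e+01  0.00000e+00  5.00000e-04]
 [ 5.20583e+01  1.50000e-02  5.00000e-04]
 [ 5.20114e+01 -5.00000e-03  5.00000e-04]]
```

```bash
python3 -c "
from workcell import ticket;print(ticket.sign_off())"
```

```text
the job is handed in; nothing more can be done
None
```

The job is handed in: the bottle stands upright on the mat against the board, pressed home at about 9 N and let go. On the way up, pushes briefly peaked near 20 N, the bottle turned in the fingers, and I had to open and regrip it once before the final press.

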